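# Fit the drive stem of a second-hand kitchen machine

### The job

Lever up the stiff flap over the drive outlet of the kitchen machine with the blade of the putty knife, swing it wide open until it stands up past upright, and lay the knife back down flat on the cloth. Then take the splined drive stem out of the accessory rack, turn it until its splines mesh with those of the outlet, and push it fully home, upright, against the spring. Finish while still holding it pressed down: the spring lifts it again if you let go, and I want to check the fit; leave the rest of the stock as it stands.

Things in the scene. Friction and masses are not known exactly. Their poses are not given: they have to be found in the camera images.
- machine: white kitchen machine (motor base, no bowl), fixed: 210 (x) x 200 (y) mm, flat deck 105 mm high. Origin: centre of its underside; x points from its front (with a dial) to its back, z up. Drive outlet on the deck 35 mm in front of the centre, in a raised grey collar 52 mm across, 6 mm high, under the flap. Deck's edge 30 mm in front of the flap's lip; 9 mm lugs at the deck's corners
- flap (a joint): angle of the flap over the drive outlet, rad: 0 shut (level, lying on the collar), pi/2 upright, stops at 2.0. It hinges at the back of the collar and swings up and towards the machine's back. Stiff hinge (0.06 N m, about 1 N at the lip): it stays where it is left
- flap_hinge (a point): middle of the flap's hinge axis, 111 mm above the machine's underside, 33 mm behind the outlet's axis; turns with the flap: y is the hinge axis (the machine's y), x runs from lip to hinge
- flap_lip (a point): middle of the free edge's underside, 71 mm from the hinge. The flap is a plain grey plate 69 x 56 x 4 mm; shut, its lip overhangs the collar by 12 mm in front, leaving a slit 6 mm high above the deck, open to the front, for the blade. Axes as flap_hinge
- knife: putty knife lying flat, about 70 g: wooden handle 110 x 24 x 16 mm, steel blade 88 long, 25 wide, 2 thick. Origin on the handle's underside near the centre of mass, a good place to grip across the 24 mm; x points to the blade's tip, z up. Handle from -85 to +25 mm in x, ferrule to +37, blade to +125, its mid-plane 8 mm above the handle's underside
- knife_tip (a point): middle of the blade's front edge, at 125 mm in x and 8 mm in z from the knife's origin; axes as the knife
- rack: white accessory rack, fixed: slab 84 (x) x 184 (y) x 18 mm with two round wells, 33 mm wide and 10 mm deep (floor 8 mm above the cloth), 45 mm either side of its centre in y. One holds the stem, the other the whisk. Origin at the centre of its underside
- stem: grey drive stem 114 mm tall, about 80 g, upright in a well of the rack. Origin: centre of its foot, z up. From the foot: bevelled round pilot 18 across to 6 mm; six splines to 20 mm (26 across the tips, each 5 wide, one along local +x, then every 60 deg); flange 31 across to 24 mm; shank 15 across; flat wing from 84 to 114 mm, 34 wide (local x), 12 thick (local y), to grip across its thickness
- outlet (a point): centre of the top of the splined metal coupling, 103 mm above the machine's underside; turns with the coupling, which is stiff (0.3 N m). Six slots, one along local +x, then every 60 deg; bore 20 mm, 28 across the slots; about 4.5 deg of play either way. Stem resting on the teeth, not meshed: foot 6 mm below this point. Home: flange on the coupling, foot 20 mm below
- plunger (a joint): how far the steel spring plunger at the bottom of the outlet is pressed, m: 0 free; the stem's foot meets it 14 mm below the outlet point and presses it to 0.006 when home. About 5 N at first touch, 8.4 N when home; it lifts the stem 6 mm if let go
- whisk: wire whisk 126 mm tall, balloon 44 mm across, standing in the rack's other well; leave it alone. Origin at the centre of its foot
- padlock: brass padlock lying on the cloth between robot and machine, 44 x 65 x 18 mm; leave alone
- door_hinge: dark steel butt hinge lying flat between robot and machine, 75 x 80 x 8 mm; leave alone
- tap: brass water tap with cross handle standing beside the machine's back left corner, 85 mm tall; leave alone
- jar: glass jar with steel cap beside the machine's back right corner, 66 mm across, 85 mm tall; leave alone
- mug: white mug at the far left, 76 mm across, 75 mm tall; leave alone
- wrench: steel wrench 180 mm long lying at the far right; leave alone
There are look-alikes about, which are no part of the job. Of the things that look like the knife, the middle-sized one is meant. What is shaped like the stem but green is not meant.

How it is judged:
By the outcome, as a careful person would: the job done as asked, in the order asked, and still so for the second after the job is handed in, while the arm keeps its last pose, push and grip.
It also fails if it takes over 70 s, if anything falls off the work surface, if the arm or the gripper's body presses on something with over 40 N, if the wrist force passes 120 N, or if a joint passes its speed limit or range.

### The arm

A 6-joint arm with a two-finger parallel gripper is mounted at the origin on the work surface. World frame = base frame: x ahead of the robot, y to its left, z up, the work surface at z = 0. Lengths are in m, angles in rad, forces in N, time in s.
With the tool pointing down it reaches from about 0.35 to 0.775 m from the base axis. Payload 7.3 kg.
Tool frame: the origin (TCP) lies at the very end of the fingers, on their centre line; the grasp point (between the pads) lies 19 mm behind it; z points along the fingers, y is the direction in which the jaws open and shut (so a half turn about z gives the same grasp; the last joint's range is limited). The gripper opens to 92 mm and grips with 3 to 60 N. Pads are 19 mm wide; open, the fingers measure 130 mm over their backs; the gripper's body (75 mm by 190 mm) begins 47 mm behind the grasp point.
Start: joints at [1.047, 0.342, 1.524, -0, 1.275, -0.146], TCP at [0.194, 0.488, 0.227] pointing down, gripper open.
Joint ranges: [-2.53, 2.53], [-0.77, 2.02], [0.04, 2.7], [-1, 4.14], [0.28, 2.66], [-3.11, 3.11]. Speed limits (rad/s): [2.57, 2.57, 3.14, 3.14, 3.14, 3.14].

### API

Orientations are given as [roll, pitch, yaw] about the fixed x, y, z axes, in that order (R = Rz(yaw) Ry(pitch) Rx(roll)).
In Python, from cell import robot gives the robot as it stands.
- The arm moves only by the tool apply_moves, never from a script. Its argument "plan" is a list of rows, each an object of numbers: "tx", "ty", "tz": the shift along the tool's x, y, z in m; "yaw": the turn about the tool's z in rad; "grip": the opening, from -1 (shut) to 1 (fully open), so that 0 is half open. In form: [{"tx": .., "ty": .., "tz": .., "yaw": .., "grip": ..}, ...]. A call has 1 to 8 rows; each row is the pose to reach, as a shift and turn from the pose commanded when the call began, along the tool's axes at that moment; what a row does not reach only later rows make up. A row lasts 1/8 s, in which the tool goes at most 62.5 mm and 10.7 degrees, less where a joint would pass 70% of its speed; a pose out of reach is approached as far as the arm can. A call with a gripper value outside its range is refused whole. The fingers move at their own pace and stop on an object; "force" is the grip in N (left out, the last holds). Time passes only in rows, so rows that repeat a pose let the fingers close. It gives the time, the measured TCP pose, the force and the opening at its end, in the units of the state.
- robot.observe(): the state, without advancing time (a new reading comes with each control period).
- robot.read_camera(name): name is "scene" or "top" or "wrist"; returns (picture, depth): 420x560x3 uint8, red, green, blue; 420x560 float32, m along the optical axis (not along the pixel's ray), 0 where there is no reading.
- robot.get_calibration(name): a dict with "camera_matrix" (3x3 intrinsics, pixels), "R" (3x3) and "t" (3): a world point X has camera coordinates R X + t. Camera axes: x right, y down, z forward; pixel columns grow to the right and rows downward; lengths in m; the calibration is good to about 2 mm. The wrist camera is an equidistant fisheye: a pixel r from the principal point sees the ray r / f radians off the axis. A picture is of the moment at which its call begins: read the wrist's pose just before it. get_calibration takes no time and is no camera call; for the wrist camera it gives the pose at the moment of the call.
- robot.hand_in(): hands the job in, once; it reports no verdict.
Trained networks look in the newest picture that a camera, given by its name, has taken for a name from the list of things; names that differ only in an ending like _2 or _b are one class to them, and where a whole thing is asked for, a point or a joint stands for the part that bears it (a point fixed in the world has none). Each returns a list of dicts, best first, with "confidence" (0 to 1); they miss things now and then, are a little off and sometimes report something else, mostly with a low value. They report only what shows in the picture. A call takes as long as a camera call. They do not tell look-alikes from the thing itself.
- robot.outline_of(label, camera): "region" (420x560 bool, what is visible of it) and "pixel" ([row, column] in pixels, amid what is visible of it).
- robot.tip_of(label, camera): "pixel" ([row, column] in pixels: a listed point, or the origin of a listed thing).
The state is a dict: "time": time; "qpos": joint angles; "qvel": joint speeds; "joint_efforts": joint torques, N m; "tool_pos": TCP position; "tool_rot": TCP orientation; "contact_force": force on the tool from outside, world axes, zero at the start; "torque": the same for the moment, N m; "opening": finger opening in m.
Only numpy, scipy, OpenCV 4.12 (cv2) and the standard library are available. Lean on these libraries where they do the work, as an engineer would, in place of code of your own. Each camera call takes 0.05 s, during which the arm holds its last target.

## Working session

There is one attempt and no reset: what is moved stays moved. The work goes in short steps, Python scripts to look and compute and a tool call to move; the robot and the scene stay as the last step left them, time stands still between calls to the robot, and variables do not carry over. Pictures are saved under pics/ and viewed, and the job is handed in when it is done.

Besides the shell and the picture viewer there is one more tool, called after "Call:" by a JSON object that holds its "name" and its "arguments". apply_moves: Moves the arm, as the interface text tells. Its arguments: {"type":"object","properties":{"plan":{"type":"array","items":{"type":"object","properties":{"tx":{"type":"number"},"ty":{"type":"number"},"tz":{"type":"number"},"yaw":{"type":"number"},"grip":{"type":"number"}}}},"force":{"type":"number"}},"required":["plan"]}

```bash
ls; mkdir -p pics; cat > h.py <<'E'
import numpy as np, cv2
from cell import robot
def save(n,im): cv2.imwrite('pics/'+n,cv2.cvtColor(im,cv2.COLOR_RGB2BGR))
E
python3 - <<'E'
from h import *
s=robot.observe();print({k:np.round(v,4) for k,v in s.items()})
for c in ['scene','top','wrist']:
    p,d=robot.read_camera(c);save(c+'0.png',p);np.save('/tmp/%s0.npy'%c,d)
    k=robot.get_calibration(c);print(c,k)
E
```

```text
pics
{'time': np.float64(0.0), 'qpos': array([ 1.047 ,  0.3427,  1.5251,  0.    ,  1.2754, -0.146 ]), 'qvel': array([-0.0007,  0.0006,  0.001 , -0.0016, -0.0002, -0.0001]), 'joint_efforts': array([ 1.50000e-03, -4.31243e+01, -2.44227e+01,  7.18000e-02,
        5.58000e-02, -1.00000e-04]), 'tool_pos': array([0.1934, 0.4876, 0.226 ]), 'tool_rot': array([-3.1401e+00, -2.0000e-04,  2.7638e+00]), 'contact_force': array([-0.5169,  0.0369, -0.4783]), 'torque': array([ 0.0182, -0.02  ,  0.0236]), 'opening': np.float64(0.0919)}
scene {'camera_matrix': array([[513.10804742,   0.        , 285.08977325],
       [  0.        , 513.10804742, 209.74449021],
       [  0.        ,   0.        ,   1.        ]]), 'R': array([[ 0.87659718,  0.48115116, -0.00842261],
       [ 0.33305923, -0.61923952, -0.71106538],
       [-0.34734554,  0.62051268, -0.70307545]]), 't': array([-0.41192609, -0.10075624,  1.60828445])}
top {'camera_matrix': array([[407.95910797,   0.        , 277.44840382],
       [  0.        , 407.95910797, 207.58090871],
       [  0.        ,   0.        ,   1.        ]]), 'R': array([[ 0.02898746, -0.99952113,  0.01082782],
       [-0.99437994, -0.02993844, -0.10154914],
       [ 0.10182468, -0.00782331, -0.9947716 ]]), 't': array([-0.02334368,  0.49663577,  1.10548567])}
wrist {'camera_matrix': array([[325.1922621 ,   0.        , 269.88380438],
       [  0.        , 325.1922621 , 208.8078792 ],
       [  0.        ,   0.        ,   1.        ]]), 'R': array([[ 0.3686903 ,  0.9295509 , -0.0016063 ],
       [ 0.89060474, -0.35274696,  0.28704141],
       [ 0.26625298, -0.10725997, -0.95791683]]), 't': array([-0.52456404, -0.03700083,  0.39100386])}
```

View pics/scene0.png

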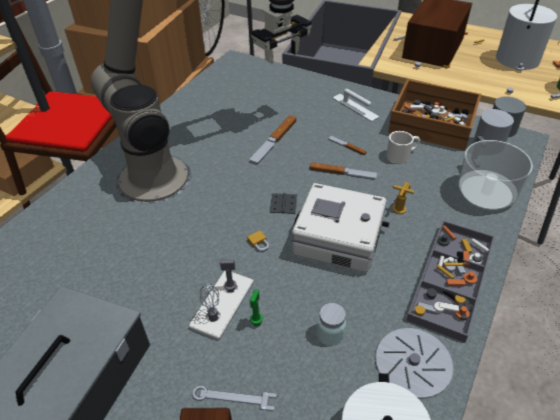

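View pics/top0.png

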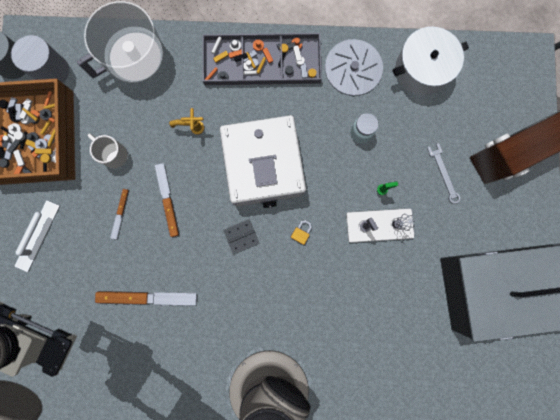

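View pics/wrist0.png

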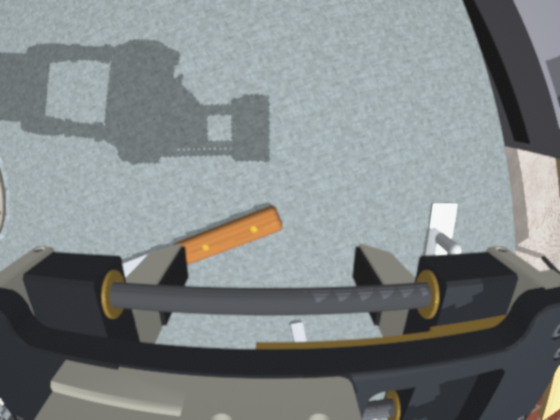

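Three putty-knife look-alikes in the top view: the large one (row 298, col 95–195), the middle-sized one (row 200, col 157–177) and the small one (row 213, col 112–128). The middle one fits the description. The grey stem is at top (225,368) in the rack, and the green one at (187,388) is the decoy. I'll measure them next.

```bash
cat >> h.py <<'E'
def ray(cal,rc):
    K=np.array(cal['camera_matrix']);R=np.array(cal['R']);t=np.array(cal['t'])
    u=(rc[1]-K[0,2])/K[0,0];v=(rc[0]-K[1,2])/K[1,1]
    return -R.T@t, R.T@np.array([u,v,1.])
def atz(cal,rc,z):
    o,d=ray(cal,rc);return o+d*(z-o[2])/d[2]
def cloud(cal,depth):
    K=np.array(cal['camera_matrix']);R=np.array(cal['R']);t=np.array(cal['t'])
    r,c=np.indices(depth.shape)
    P=np.stack([(c-K[0,2])/K[0,0]*depth,(r-K[1,2])/K[1,1]*depth,depth],-1)
    return (P-t)@R
def tri(rays):
    A=np.zeros((3,3));b=np.zeros(3)
    for o,d in rays:
        d=d/np.linalg.norm(d);M=np.eye(3)-np.outer(d,d);A+=M;b+=M@o
    X=np.linalg.solve(A,b)
    return X,[np.linalg.norm(np.cross(X-o,d/np.linalg.norm(d))) for o,d in rays]
E
python3 - <<'E'
from h import *
cs={c:robot.get_calibration(c) for c in ['scene','top']}
cl={c:cloud(cs[c],np.load('/tmp/%s0.npy'%c)) for c in cs}
for c in cs: robot.read_camera(c)
import pickle
O={}
for n in ['machine','knife','rack','stem','flap','whisk']:
  for c in cs:
    for o in robot.outline_of(n,c)[:4]:
        m=o['region'];P=cl[c][m];P=P[np.isfinite(P).all(1)]
        O.setdefault((n,c),[]).append(m)
        print('OUT',n,c,round(o['confidence'],2),np.round(o['pixel']),m.sum(),np.round(np.median(P,0),3),np.round(np.percentile(P,[3,97],axis=0),3).tolist())
for n in ['machine','knife','knife_tip','rack','stem','flap_lip','flap_hinge','outlet']:
  for c in cs:
    for o in robot.tip_of(n,c)[:4]:
        z={'machine':0,'knife_tip':.008,'flap_lip':.111,'flap_hinge':.111,'outlet':.103}.get(n,0)
        if n=='stem':z=.008
        print('TIP',n,c,round(o['confidence'],2),np.round(o['pixel'],1),np.round(atz(cs[c],o['pixel'],z),4))
pickle.dump(O,open('/tmp/O.pkl','wb'))
print(robot.observe()['time'])
E
```

```text
OUT machine scene 0.91 [223. 339.] 6264 [ 0.63  -0.01   0.104] [[0.524, -0.076, 0.023], [0.728, 0.125, 0.116]]
OUT machine top 0.69 [160. 261.] 6394 [0.608 0.033 0.105] [[0.507, -0.061, 0.048], [0.717, 0.131, 0.117]]
OUT knife scene 0.79 [134. 275.] 530 [0.243 0.342 0.015] [[0.225, 0.214, 0.005], [0.256, 0.474, 0.024]]
OUT knife scene 0.66 [168. 338.] 476 [0.51  0.299 0.011] [[0.418, 0.267, -0.0], [0.603, 0.337, 0.019]]
OUT knife scene 0.6 [144. 354.] 198 [0.489 0.428 0.007] [[0.412, 0.416, -0.003], [0.536, 0.453, 0.015]]
OUT knife scene 0.43 [144. 400.] 811 [0.642 0.445 0.046] [[0.601, 0.422, 0.0], [0.677, 0.547, 0.076]]
OUT knife top 0.69 [200. 171.] 608 [0.509 0.301 0.013] [[0.419, 0.273, 0.005], [0.607, 0.334, 0.019]]
OUT knife top 0.58 [300. 147.] 1192 [0.241 0.342 0.016] [[0.225, 0.216, 0.008], [0.255, 0.47, 0.024]]
OUT knife top 0.57 [210. 116.] 323 [0.472 0.433 0.009] [[0.403, 0.416, 0.002], [0.535, 0.45, 0.014]]
OUT rack scene 0.82 [305. 220.] 1943 [ 0.469 -0.315  0.018] [[0.419, -0.387, 0.003], [0.502, -0.214, 0.081]]
OUT rack scene 0.68 [271. 229.] 311 [ 0.457 -0.256  0.09
[... 1837 characters left out ...]
5.6 379.5] [ 0.4572 -0.299   0.    ]
TIP rack top 0.46 [228.  361.5] [ 0.4489 -0.248   0.    ]
TIP stem scene 0.8 [323.3 256.8] [ 0.5611 -0.3055  0.008 ]
TIP stem scene 0.56 [290.6 231. ] [ 0.455  -0.2546  0.008 ]
TIP stem scene 0.5 [306.9 221.9] [ 0.4621 -0.3062  0.008 ]
TIP stem top 0.54 [190.1 377.1] [ 0.5572 -0.2897  0.008 ]
TIP flap_lip scene 0.92 [204.3 315.9] [0.5485 0.0281 0.111 ]
TIP flap_lip scene 0.29 [173.2 331.6] [0.5316 0.1621 0.111 ]
TIP flap_lip top 0.97 [183.2 263.6] [0.5504 0.0295 0.111 ]
TIP flap_hinge scene 0.71 [212.3 338.7] [0.614  0.0293 0.111 ]
TIP flap_hinge top 0.86 [158.6 259.5] [0.6145 0.0422 0.111 ]
TIP outlet top 0.66 [226.7 362.3] [ 0.4463 -0.2278  0.103 ]
1.65
```

```bash
python3 - <<'E'
from h import *
import pickle
O=pickle.load(open('/tmp/O.pkl','rb'))
cs={c:robot.get_calibration(c) for c in ['scene','top']}
cl={c:cloud(cs[c],np.load('/tmp/%s0.npy'%c)) for c in cs}
def rect(m,c,zr,lab):
    P=cl[c];mm=m&(P[...,2]>zr[0])&(P[...,2]<zr[1])
    q=(P[mm][:,:2]*1000).astype(np.float32)
    r=cv2.minAreaRect(q);print(lab,c,mm.sum(),np.round(r[0],1),np.round(r[1],1),round(r[2],2),'med z',np.round(np.median(P[mm][:,2]),4))
for c in cs:
    k={'scene':1,'top':0}[c]
    rect(O[('knife',c)][k],c,(.003,.03),'knife')
    rect(O[('flap',c)][0],c,(.112,.12),'flap')
    m=O[('machine',c)][0]|O[('flap',c)][0]
    rect(m,c,(.102,.108),'deck')
    if ('rack',c) in O: rect(O[('rack',c)][0],c,(.014,.024),'rack')
# knife: masked polygon edges in top image projected at z
m=O[('knife','top')][0];P=cl['top'];
q=P[m];q=q[q[:,2]>.003];
a=np.polyfit(q[:,0],q[:,1],1);print('knife yaw',np.arctan(a[0]))
z=cv2.imread('pics/top0.png');A=cv2.resize(z[155:315,85:215],None,fx=4,fy=4,interpolation=2)[:600];cv2.imwrite('pics/crop1.png',A)
z2=cv2.imread('pics/top0.png')[165:250,330:430];B=cv2.resize(z2,None,fx=5,fy=5,interpolation=2);cv2.imwrite('pics/crop2.png',B)
E
```

```text
knife scene 423 [510.3 305.6] [207.5  40. ] 15.41 med z 0.0121
flap scene 405 [582.2  29.2] [74.2 59.6] 10.28 med z 0.1154
deck scene 2995 [618.8  32.8] [207.6 199.5] 10.74 med z 0.105
rack scene 1613 [ 458.3 -297. ] [ 84.9 186.2] 5.16 med z 0.0182
knife top 599 [513.  303.3] [208.1  25.1] 15.43 med z 0.0134
flap top 574 [583.7  29.3] [74.9 55.1] 11.23 med z 0.1153
deck top 4299 [617.5  35.2] [207.4 197.1] 10.83 med z 0.1052
knife yaw 0.2743338023706642
```

View pics/crop1.png

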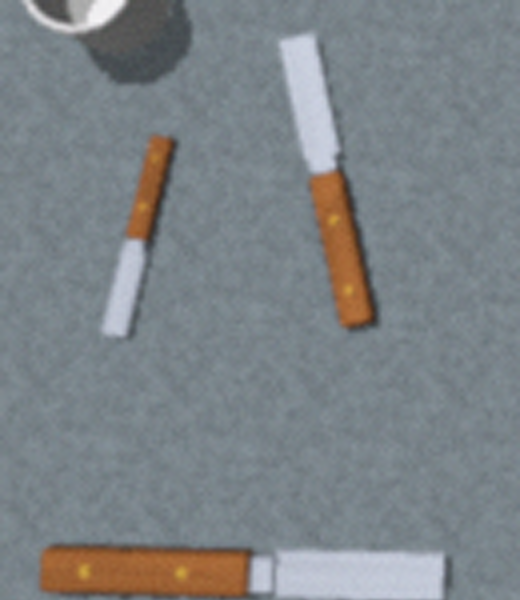

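View pics/crop2.png

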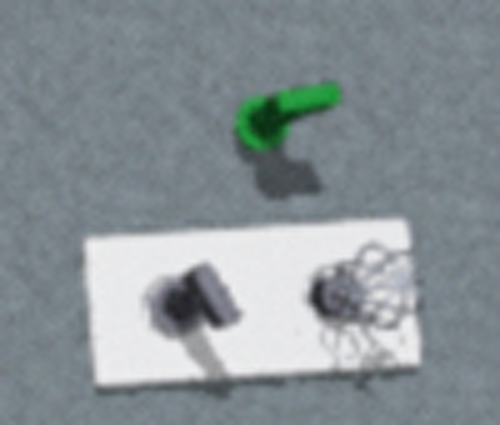

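The middle knife in crop 1 (centre about col 330, row 180) is about 208 mm long, which matches 210. I confirm it as the one to use. In crop 2 the grey stem is in the left well and the green one stands off the rack. I'll move over the knife.

```bash
cat >> h.py <<'E'
import sys
def wrap(a): return (a+np.pi)%(2*np.pi)-np.pi
def delta(cmd,tgt):
    "cmd,tgt: x,y,z,yaw(world, tool roll=pi)"
    y=cmd[3];d=np.array(tgt[:3])-np.array(cmd[:3])
    ex=np.array([np.cos(y),np.sin(y),0]);ey=np.array([np.sin(y),-np.cos(y),0])
    return dict(tx=round(d@ex,4),ty=round(d@ey,4),tz=round(-d[2],4),yaw=round(-wrap(tgt[3]-y),4))
def fwd(cmd,tx=0,ty=0,tz=0,yaw=0):
    y=cmd[3];ex=np.array([np.cos(y),np.sin(y),0]);ey=np.array([np.sin(y),-np.cos(y),0])
    p=np.array(cmd[:3])+tx*ex+ty*ey-np.array([0,0,tz]);return [*p,y-yaw]
E
python3 -c "
from h import *
print(delta([.194,.488,.227,2.7638],[.4927,.2983,.15,.27]))"
```

```text
{'tx': np.float64(-0.3476), 'ty': np.float64(-0.0661), 'tz': np.float64(0.077), 'yaw': 2.4938}
```

Call:
{"name": "apply_moves", "arguments": {"plan": [{"tx": -0.045, "ty": -0.008, "tz": 0.01, "yaw": 0.18, "grip": 0.1}, {"tx": -0.09, "ty": -0.017, "tz": 0.02, "yaw": 0.36, "grip": 0.1}, {"tx": -0.14, "ty": -0.026, "tz": 0.03, "yaw": 0.54, "grip": 0.1}, {"tx": -0.185, "ty": -0.035, "tz": 0.04, "yaw": 0.72, "grip": 0.1}, {"tx": -0.23, "ty": -0.044, "tz": 0.05, "yaw": 0.9, "grip": 0.1}, {"tx": -0.275, "ty": -0.053, "tz": 0.06, "yaw": 1.08, "grip": 0.1}, {"tx": -0.32, "ty": -0.061, "tz": 0.07, "yaw": 1.26, "grip": 0.1}, {"tx": -0.348, "ty": -0.066, "tz": 0.077, "yaw": 1.44, "grip": 0.1}]}}

```text
time: 2.65
tool_pos: [0.4944, 0.2968, 0.1492]
tool_rot: [3.142, 0.0, 1.316]
contact_force: [-0.3, 0.2, -1.1]
opening: 0.0507
```

Call:
{"name": "apply_moves", "arguments": {"plan": [{"yaw": 0.18}, {"yaw": 0.36}, {"yaw": 0.54}, {"yaw": 0.72}, {"yaw": 0.9}, {"yaw": 1.054}, {"yaw": 1.054}]}}

```text
schema error: expected keys tx, ty, tz, yaw, grip
```

```bash
python3 - <<'E'
from h import *
s=robot.observe();print(s['tool_pos'],s['tool_rot'],s['qpos'],s['opening'])
k=robot.get_calibration('wrist')
p,d=robot.read_camera('wrist');save('w1.png',p)
np.savez('/tmp/w1.npz',d=d,R=k['R'],t=k['t'],K=k['camera_matrix'])
for n in ['knife','knife_tip']:
    for o in robot.tip_of(n,'wrist'): print(n,o['confidence'],o['pixel'])
E
```

```text
[0.49441811 0.29684839 0.1491691 ] [3.14158792e+00 1.37228631e-04 1.31628306e+00] [ 4.07903602e-01  5.04901581e-01  1.49030419e+00 -1.21927909e-04
  1.14646756e+00  6.62467068e-01] 0.05071806899860643
knife 0.72 [62.5, 219.4]
knife 0.57 [190.3, 38.0]
knife_tip 0.88 [316.2, 89.9]
knife_tip 0.65 [135.3, 381.1]
knife_tip 0.61 [75.6, 133.1]
```

View pics/w1.png

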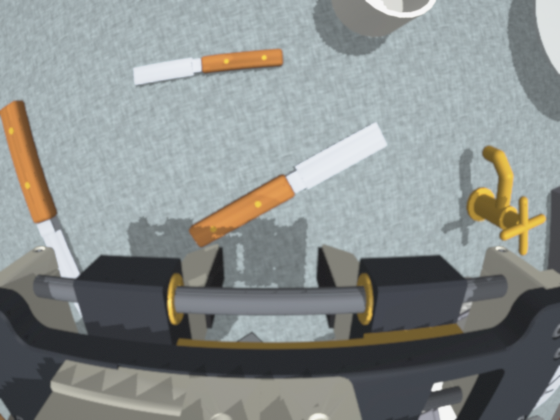

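Call:
{"name": "apply_moves", "arguments": {"plan": [{"tx": 0, "ty": 0, "tz": 0, "yaw": 0.18, "grip": 0.1}, {"tx": 0, "ty": 0, "tz": 0, "yaw": 0.36, "grip": 0.1}, {"tx": 0, "ty": 0, "tz": 0, "yaw": 0.54, "grip": 0.1}, {"tx": 0, "ty": 0, "tz": 0, "yaw": 0.72, "grip": 0.1}, {"tx": 0, "ty": 0, "tz": 0, "yaw": 0.9, "grip": 0.1}, {"tx": 0, "ty": 0, "tz": 0, "yaw": 1.054, "grip": 0.1}, {"tx": 0, "ty": 0, "tz": 0, "yaw": 1.054, "grip": 0.1}]}}

```text
time: 3.68
tool_pos: [0.4918, 0.2992, 0.1502]
tool_rot: [-3.141, -0.0, 0.275]
contact_force: [-0.6, 1.3, -0.1]
opening: 0.0507
```

```bash
cat >> h.py <<'E'
def fray(cal,rc):
    K=np.array(cal['camera_matrix']);R=np.array(cal['R']);t=np.array(cal['t'])
    u=rc[1]-K[0,2];v=rc[0]-K[1,2];r=np.hypot(u,v)+1e-9;th=r/K[0,0]
    return -R.T@t, R.T@np.array([u/r*np.sin(th),v/r*np.sin(th),np.cos(th)])
def fatz(cal,rc,z):
    o,d=fray(cal,rc);return o+d*(z-o[2])/d[2]
def wrist(n):
    s=robot.observe();k=robot.get_calibration('wrist');p,d=robot.read_camera('wrist');save(n+'.png',p)
    np.savez('/tmp/%s.npz'%n,d=d,p=p,R=k['R'],t=k['t'],camera_matrix=k['camera_matrix'])
    print('t',s['time'],'tcp',np.round(s['tool_pos'],4),'rpy',np.round(s['tool_rot'],4),'open',np.round(s['opening'],4),'F',np.round(s['contact_force'],2))
    return k,p,d
def fproj(cal,X):
    K=np.array(cal['camera_matrix']);R=np.array(cal['R']);t=np.array(cal['t'])
    c=R@np.array(X)+t;r=np.hypot(c[0],c[1]);th=np.arctan2(r,c[2]);return np.array([K[1,2]+K[1,1]*th*c[1]/r,K[0,2]+K[0,0]*th*c[0]/r])
E
python3 - <<'E'
from h import *
k,p,d=wrist('w2')
for n,z in [('knife',0.0),('knife_tip',.008)]:
    for o in robot.tip_of(n,'wrist'): print(n,o['confidence'],o['pixel'],fatz(k,o['pixel'],z))
for o in robot.outline_of('knife','wrist'): print(o['pixel'],o['region'].sum(),o['confidence'])
w=np.load('/tmp/w1.npz');
k1=dict(camera_matrix=w['K'],R=w['R'],t=w['t']);print('w1 tip',fatz(k1,[135.3,381.1],.008), 'handle end',fatz(k1,[238,197],.008))
E
```

```text
t 3.675 tcp [0.4918 0.2992 0.1502] rpy [-3.1412e+00 -2.0000e-04  2.7450e-01] open 0.0507 F [-0.6   1.29 -0.12]
knife 0.85 [170.6, 141.3] [0.48200172 0.431319   0.        ]
knife 0.73 [193.3, 268.8] [0.49339778 0.30034564 0.        ]
knife_tip 0.96 [243.7, 116.9] [0.39761641 0.44478    0.008     ]
knife_tip 0.58 [64.8, 272.5] [0.61225144 0.33029021 0.008     ]
[177.0, 137.7] 2180 0.81
[163.4, 267.8] 5582 0.77
w1 tip [0.6128136  0.32900378 0.008     ] handle end [0.41335507 0.27368619 0.008     ]
```

View pics/w2.png

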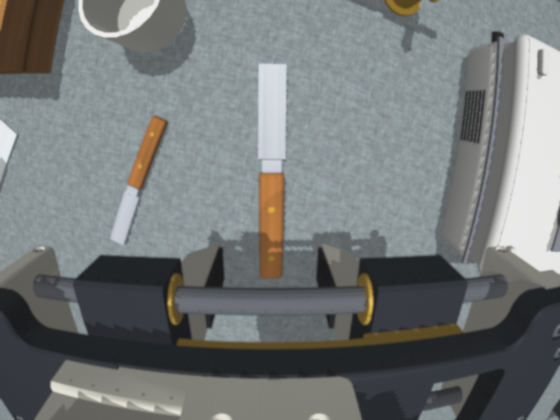

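Call:
{"name": "apply_moves", "arguments": {"plan": [{"tx": 0, "ty": 0, "tz": 0.05, "yaw": 0, "grip": 0.1}, {"tx": 0, "ty": 0, "tz": 0.1, "yaw": 0, "grip": 0.1}, {"tx": 0, "ty": 0, "tz": 0.135, "yaw": 0, "grip": 0.1}, {"tx": 0, "ty": 0, "tz": 0.147, "yaw": 0, "grip": 0.1}, {"tx": 0, "ty": 0, "tz": 0.147, "yaw": 0, "grip": -0.6}, {"tx": 0, "ty": 0, "tz": 0.147, "yaw": 0, "grip": -0.8}, {"tx": 0, "ty": 0, "tz": 0.147, "yaw": 0, "grip": -1}, {"tx": 0, "ty": 0, "tz": 0.147, "yaw": 0, "grip": -1}], "force": 40}}

```text
time: 4.88
tool_pos: [0.4935, 0.2986, 0.004]
tool_rot: [-3.141, -0.002, 0.27]
contact_force: [-0.8, -0.8, 5.9]
opening: 0.0236
```

```bash
python3 -c "
from h import *
print(delta([.4927,.2983,.003,.27],[.4065,-.002,.18,.188]))"
```

```text
{'tx': np.float64(-0.1632), 'ty': np.float64(0.2664), 'tz': np.float64(-0.177), 'yaw': 0.082}
```

Call:
{"name": "apply_moves", "arguments": {"plan": [{"tx": 0, "ty": 0, "tz": -0.03, "yaw": 0, "grip": -1}, {"tx": 0, "ty": 0, "tz": -0.08, "yaw": 0, "grip": -1}, {"tx": -0.02, "ty": 0.02, "tz": -0.13, "yaw": 0, "grip": -1}, {"tx": -0.05, "ty": 0.06, "tz": -0.16, "yaw": 0.02, "grip": -1}, {"tx": -0.08, "ty": 0.11, "tz": -0.177, "yaw": 0.04, "grip": -1}, {"tx": -0.11, "ty": 0.16, "tz": -0.177, "yaw": 0.06, "grip": -1}, {"tx": -0.14, "ty": 0.215, "tz": -0.177, "yaw": 0.082, "grip": -1}, {"tx": -0.163, "ty": 0.266, "tz": -0.177, "yaw": 0.082, "grip": -1}]}}

```text
time: 5.88
tool_pos: [0.4056, -0.0032, 0.1801]
tool_rot: [3.141, -0.001, 0.188]
contact_force: [0.6, -0.1, -0.0]
opening: 0.0232
```

```bash
python3 - <<'E'
from h import *
k,p,d=wrist('w3')
for n,z in [('knife_tip',.188),('flap_lip',.111),('flap_hinge',.111),('machine',0)]:
    for o in robot.tip_of(n,'wrist'): print(n,o['confidence'],o['pixel'],fatz(k,o['pixel'],z))
p,d=robot.read_camera('scene');save('s3.png',p[120:330,220:420].repeat(3,0).repeat(3,1)[:600])
E
```

```text
t 5.875 tcp [ 0.4056 -0.0032  0.1801] rpy [ 3.1412e+00 -9.0000e-04  1.8780e-01] open 0.0232 F [ 0.6  -0.09 -0.02]
knife_tip 0.66 [285.6, 86.7] [0.37071041 0.10210806 0.188     ]
knife_tip 0.65 [260.0, 269.2] [ 0.41185506 -0.00199583  0.188     ]
knife_tip 0.56 [24.7, 271.9] [0.52484545 0.01821764 0.188     ]
flap_lip 0.91 [21.8, 272.3] [0.54839276 0.02191546 0.111     ]
flap_hinge 0.67 [194.2, 479.5] [ 0.46143651 -0.17194658  0.111     ]
flap_hinge 0.28 [24.4, 274.8] [0.54679001 0.01986076 0.111     ]
```

View pics/w3.png

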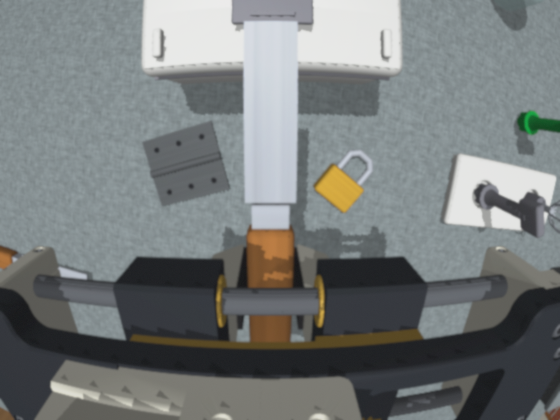

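View pics/s3.png

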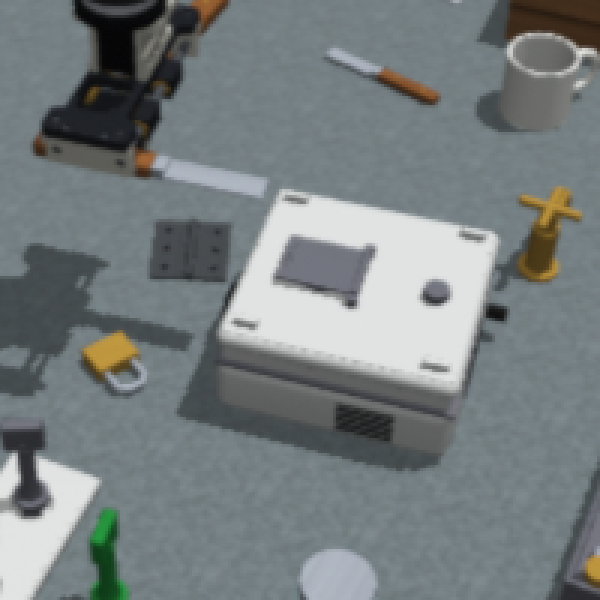

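```bash
cat >> h.py <<'E'
def fpt(cal,d,rc):
    r,c=int(round(rc[0])),int(round(rc[1]))
    dd=np.median(d[r-1:r+2,c-1:c+2]);o,v=fray(cal,rc)
    R=np.array(cal['R']);return o+v*dd/(R[2]@v)
E
python3 - <<'E'
from h import *
w=np.load('/tmp/w3.npz');d=w['d']
for rc in [(30,262),(30,280),(60,271),(100,255),(100,288),(150,250),(150,292),(190,271),(10,240),(10,305),(40,200),(40,340),(8,200),(8,340)]:
    print(rc,np.round(fpt(w,d,rc),4))
print('lip',fatz(w,(22,237),.113),fatz(w,(22,308),.113))
p=cv2.cvtColor(w['p'],cv2.COLOR_RGB2BGR)[:60,200:350];cv2.imwrite('pics/c3.png',cv2.resize(p,None,fx=5,fy=5,interpolation=cv2.INTER_CUBIC))
E
```

```text
(30, 262) [0.5221 0.0223 0.1853]
(30, 280) [0.5238 0.0142 0.185 ]
(60, 271) [0.5083 0.0155 0.1855]
(100, 255) [0.4883 0.0192 0.1853]
(100, 288) [0.4912 0.0042 0.1856]
(150, 250) [0.4647 0.0172 0.1854]
(150, 292) [ 0.4684 -0.0022  0.1855]
(190, 271) [0.4474 0.0039 0.1852]
(10, 240) [0.5523 0.0451 0.1149]
(10, 305) [0.5605 0.0016 0.1156]
(40, 200) [0.5286 0.0706 0.1052]
(40, 340) [ 0.5475 -0.0277  0.1045]
(8, 200) [0.5533 0.0758 0.105 ]
(8, 340) [ 0.5722 -0.0233  0.105 ]
lip [0.54359148 0.04561252 0.113     ] [ 0.55284151 -0.00214001  0.113     ]
```

View pics/c3.png

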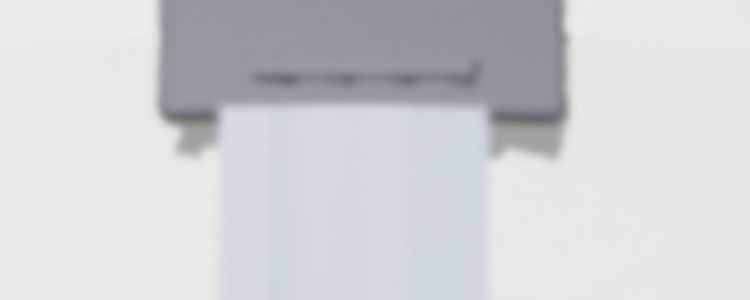

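Call:
{"name": "apply_moves", "arguments": {"plan": [{"tx": -0.02, "ty": 0, "tz": 0.02, "yaw": 0, "grip": -1}, {"tx": -0.03, "ty": 0, "tz": 0.05, "yaw": 0, "grip": -1}, {"tx": -0.03, "ty": 0, "tz": 0.0765, "yaw": 0, "grip": -1}, {"tx": -0.03, "ty": 0, "tz": 0.0765, "yaw": 0, "grip": -1}, {"tx": -0.01, "ty": 0, "tz": 0.0765, "yaw": 0, "grip": -1}, {"tx": 0.005, "ty": 0, "tz": 0.0765, "yaw": 0, "grip": -1}, {"tx": 0.012, "ty": 0, "tz": 0.0765, "yaw": 0, "grip": -1}, {"tx": 0.012, "ty": 0, "tz": 0.0765, "yaw": 0, "grip": -1}]}}

```text
time: 7.18
tool_pos: [0.4186, 0.001, 0.1034]
tool_rot: [3.142, -0.0, 0.189]
contact_force: [0.1, 0.2, -0.9]
opening: 0.0236
```

```bash
python3 - <<'E'
from h import *
k,p,d=wrist('w4')
for rc in [(30,271),(60,271),(100,271),(150,271),(190,271),(10,225),(10,320),(40,200),(40,340)]:
    print(rc,np.round(fpt(k,d,rc),4))
save('c4.png',cv2.resize(p[:80,190:360],None,fx=4.5,fy=4.5,interpolation=cv2.INTER_CUBIC))
p,d=robot.read_camera('scene');save('s4.png',cv2.resize(p[170:270,240:400],None,fx=5,fy=5,interpolation=cv2.INTER_CUBIC))
E
```

```text
t 7.175 tcp [0.4186 0.001  0.1034] rpy [ 3.1416e+00 -2.0000e-04  1.8870e-01] open 0.0236 F [ 0.15  0.18 -0.92]
(30, 271) [0.5358 0.0225 0.1086]
(60, 271) [0.5213 0.0197 0.1085]
(100, 271) [0.5026 0.0161 0.1084]
(150, 271) [0.4795 0.0117 0.1085]
(190, 271) [0.4603 0.008  0.1084]
(10, 225) [0.5435 0.0463 0.1051]
(10, 320) [0.5523 0.0017 0.1049]
(40, 200) [0.5266 0.0553 0.1051]
(40, 340) [ 0.5391 -0.0105  0.1053]
```

View pics/c4.png

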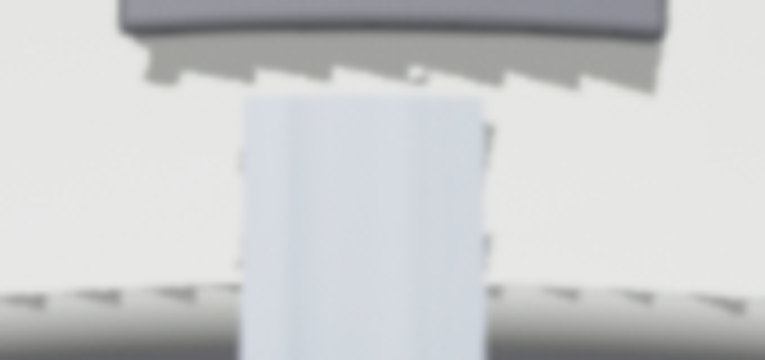

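View pics/s4.png

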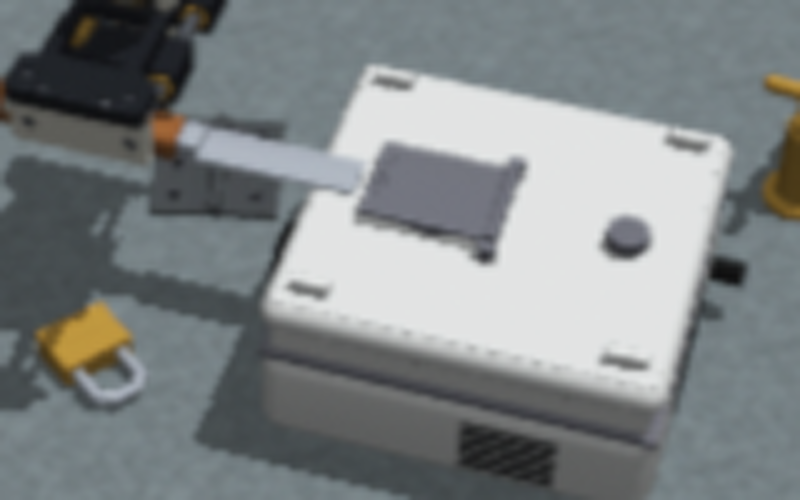

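Call:
{"name": "apply_moves", "arguments": {"plan": [{"tx": 0.008, "ty": 0, "tz": -0.0005, "yaw": 0, "grip": -1}, {"tx": 0.014, "ty": 0, "tz": -0.0005, "yaw": 0, "grip": -1}, {"tx": 0.016, "ty": 0, "tz": -0.0005, "yaw": 0, "grip": -1}, {"tx": 0.016, "ty": 0, "tz": -0.0005, "yaw": 0, "grip": -1}]}}

```text
time: 7.78
tool_pos: [0.4341, 0.0037, 0.1036]
tool_rot: [-3.141, 0.0, 0.188]
contact_force: [-0.3, 0.4, -0.9]
opening: 0.0236
```

```bash
python3 - <<'E'
from h import *
k,p,d=wrist('w5')
save('c5.png',cv2.resize(p[:80,190:360],None,fx=4.5,fy=4.5,interpolation=cv2.INTER_CUBIC))
r=.063
for th in [8,16,24,32,40,48,56,64,72,80,87,94,101,107]:
    a=np.radians(th);print(th,'tx %.4f tz %.4f'%(r*(1-np.cos(a)),-(r*np.sin(a)+.002)))
E
```

```text
t 7.775 tcp [0.4341 0.0037 0.1036] rpy [-3.1414e+00  2.0000e-04  1.8790e-01] open 0.0236 F [-0.29  0.41 -0.9 ]
8 tx 0.0006 tz -0.0108
16 tx 0.0024 tz -0.0194
24 tx 0.0054 tz -0.0276
32 tx 0.0096 tz -0.0354
40 tx 0.0147 tz -0.0425
48 tx 0.0208 tz -0.0488
56 tx 0.0278 tz -0.0542
64 tx 0.0354 tz -0.0586
72 tx 0.0435 tz -0.0619
80 tx 0.0521 tz -0.0640
87 tx 0.0597 tz -0.0649
94 tx 0.0674 tz -0.0648
101 tx 0.0750 tz -0.0638
107 tx 0.0814 tz -0.0622
```

View pics/c5.png

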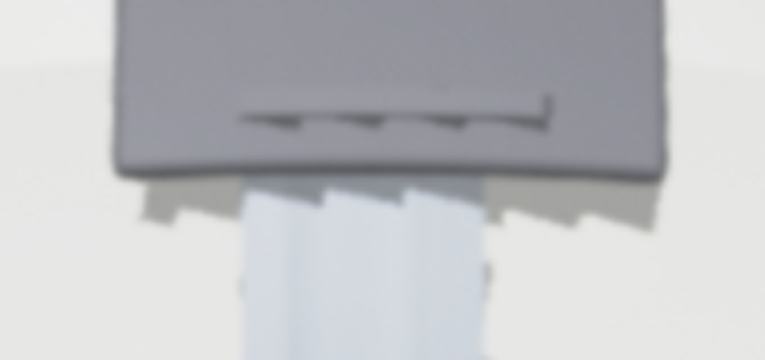

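The blade has gone under the lip (crop row ~175) with no contact force. Now I'll swing it along the arc.

Call:
{"name": "apply_moves", "arguments": {"plan": [{"tx": 0.001, "ty": 0, "tz": -0.011, "yaw": 0, "grip": -1}, {"tx": 0.0025, "ty": 0, "tz": -0.0195, "yaw": 0, "grip": -1}, {"tx": 0.0055, "ty": 0, "tz": -0.0275, "yaw": 0, "grip": -1}, {"tx": 0.0095, "ty": 0, "tz": -0.0355, "yaw": 0, "grip": -1}, {"tx": 0.0145, "ty": 0, "tz": -0.0425, "yaw": 0, "grip": -1}, {"tx": 0.021, "ty": 0, "tz": -0.049, "yaw": 0, "grip": -1}, {"tx": 0.028, "ty": 0, "tz": -0.054, "yaw": 0, "grip": -1}, {"tx": 0.028, "ty": 0, "tz": -0.054, "yaw": 0, "grip": -1}]}}

```text
time: 8.82
tool_pos: [0.4627, 0.0089, 0.1581]
tool_rot: [3.141, -0.002, 0.188]
contact_force: [-0.1, 0.3, -0.8]
opening: 0.0237
```

```bash
python3 - <<'E'
from h import *
k,p,d=wrist('w6')
p,d=robot.read_camera('scene');save('s6.png',cv2.resize(p[150:270,240:400],None,fx=5,fy=5,interpolation=cv2.INTER_CUBIC))
E
```

```text
t 8.825 tcp [0.4627 0.0089 0.1581] rpy [ 3.1411e+00 -1.8000e-03  1.8800e-01] open 0.0237 F [-0.1   0.26 -0.8 ]
```

View pics/s6.png

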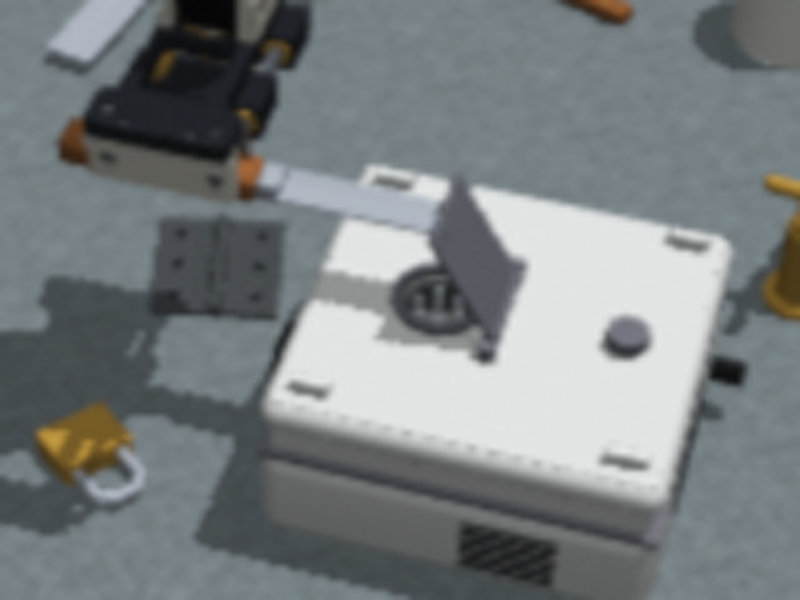

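View pics/w6.png

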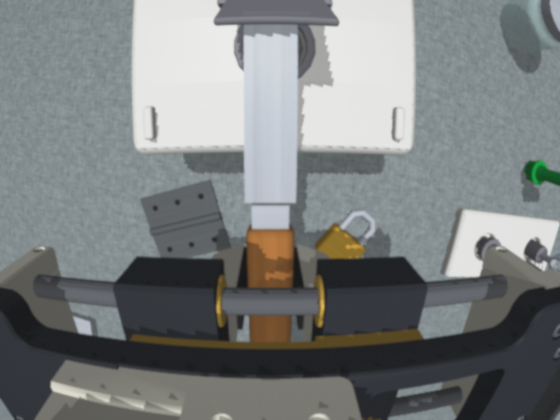

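The flap is at about 56° and follows the blade. I'll push it past upright.

Call:
{"name": "apply_moves", "arguments": {"plan": [{"tx": 0.0075, "ty": 0, "tz": -0.0045, "yaw": 0, "grip": -1}, {"tx": 0.0155, "ty": 0, "tz": -0.008, "yaw": 0, "grip": -1}, {"tx": 0.024, "ty": 0, "tz": -0.01, "yaw": 0, "grip": -1}, {"tx": 0.032, "ty": 0, "tz": -0.011, "yaw": 0, "grip": -1}, {"tx": 0.0395, "ty": 0, "tz": -0.0105, "yaw": 0, "grip": -1}, {"tx": 0.047, "ty": 0, "tz": -0.0095, "yaw": 0, "grip": -1}, {"tx": 0.0535, "ty": 0, "tz": -0.008, "yaw": 0, "grip": -1}, {"tx": 0.0565, "ty": 0, "tz": -0.007, "yaw": 0, "grip": -1}]}}

```text
time: 9.93
tool_pos: [0.5174, 0.0195, 0.1645]
tool_rot: [-3.141, 0.0, 0.188]
contact_force: [-1.8, -0.6, -0.8]
opening: 0.0234
```

```bash
python3 - <<'E'
from h import *
k,p,d=wrist('w7')
p,d=robot.read_camera('scene');save('s7.png',cv2.resize(p[150:270,240:400],None,fx=5,fy=5,interpolation=cv2.INTER_CUBIC))
E
```

```text
t 9.925 tcp [0.5174 0.0195 0.1645] rpy [-3.1415e+00  1.0000e-04  1.8780e-01] open 0.0234 F [-1.75 -0.62 -0.84]
```

View pics/s7.png

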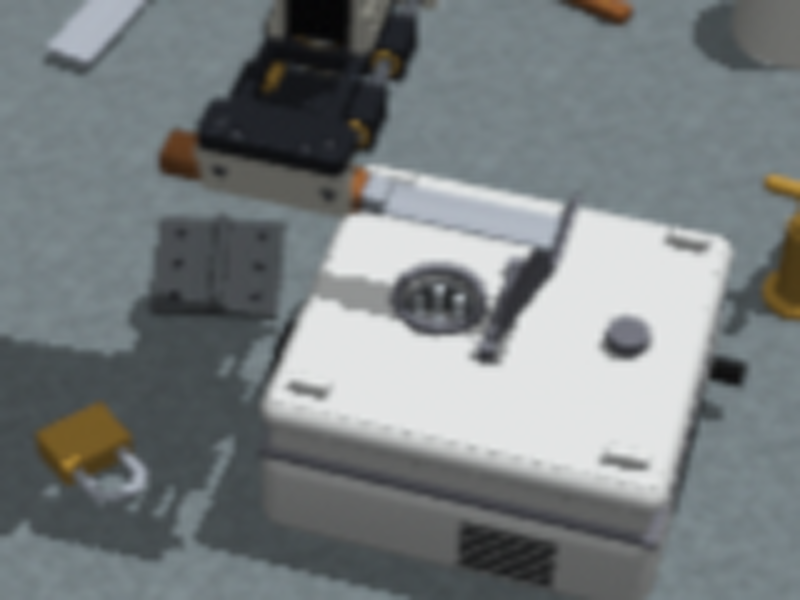

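```bash
python3 -c "
from h import *
c=fwd([.4065,-.002,.18,.188],tx=.1125,tz=.015);print(c)
print(delta(c,[.4927,.2983,.185,.27]))
c2=fwd(c,tx=-.08,tz=-.02);print(c2,delta(c2,[.4927,.2983,.185,.27]))"
```

```text
[np.float64(0.5170177487228546), np.float64(0.01902563238601833), np.float64(0.16499999999999998), 0.188]
{'tx': np.float64(0.0283), 'ty': np.float64(-0.2789), 'tz': np.float64(-0.02), 'yaw': -0.082}
[np.float64(0.4384273496310469), np.float64(0.004074071578183073), np.float64(0.18499999999999997), 0.188] {'tx': np.float64(0.1083), 'ty': np.float64(-0.2789), 'tz': np.float64(-0.0), 'yaw': -0.082}
```

Call:
{"name": "apply_moves", "arguments": {"plan": [{"tx": -0.03, "ty": 0, "tz": 0, "yaw": 0, "grip": -1}, {"tx": -0.08, "ty": 0, "tz": -0.02, "yaw": 0, "grip": -1}]}}

```text
time: 10.28
tool_pos: [0.4378, 0.0044, 0.184]
tool_rot: [-3.141, 0.001, 0.188]
contact_force: [-0.5, -0.6, 0.4]
opening: 0.0235
```

Call:
{"name": "apply_moves", "arguments": {"plan": [{"tx": 0, "ty": -0.045, "tz": 0, "yaw": 0, "grip": -1}, {"tx": 0, "ty": -0.1, "tz": 0, "yaw": 0, "grip": -1}, {"tx": 0.02, "ty": -0.15, "tz": 0, "yaw": -0.02, "grip": -1}, {"tx": 0.05, "ty": -0.2, "tz": 0, "yaw": -0.04, "grip": -1}, {"tx": 0.08, "ty": -0.245, "tz": 0, "yaw": -0.06, "grip": -1}, {"tx": 0.108, "ty": -0.279, "tz": 0.02, "yaw": -0.082, "grip": -1}, {"tx": 0.108, "ty": -0.279, "tz": 0.07, "yaw": -0.082, "grip": -1}, {"tx": 0.108, "ty": -0.279, "tz": 0.12, "yaw": -0.082, "grip": -1}]}}

```text
time: 11.28
tool_pos: [0.4929, 0.2996, 0.0637]
tool_rot: [-3.141, -0.002, 0.271]
contact_force: [0.5, 0.5, -1.4]
opening: 0.0233
```

Call:
{"name": "apply_moves", "arguments": {"plan": [{"tx": 0, "ty": 0, "tz": 0.03, "yaw": 0, "grip": -1}, {"tx": 0, "ty": 0, "tz": 0.052, "yaw": 0, "grip": -1}, {"tx": 0, "ty": 0, "tz": 0.0605, "yaw": 0, "grip": -1}, {"tx": 0, "ty": 0, "tz": 0.0615, "yaw": 0, "grip": -1}, {"tx": 0, "ty": 0, "tz": 0.0615, "yaw": 0, "grip": -0.2}, {"tx": 0, "ty": 0, "tz": 0.0615, "yaw": 0, "grip": -0.05}, {"tx": 0, "ty": 0, "tz": 0.0615, "yaw": 0, "grip": -0.05}, {"tx": 0, "ty": 0, "tz": 0.03, "yaw": 0, "grip": -0.05}]}}

```text
time: 12.28
tool_pos: [0.4909, 0.2981, 0.0331]
tool_rot: [3.141, 0.005, 0.27]
contact_force: [-0.4, -0.4, 0.1]
opening: 0.0436
```

```bash
python3 - <<'E'
from h import *
k,p,d=wrist('w8')
for rc in [(90,271),(150,271)]: print(np.round(fpt(k,d,rc),4))
E
```

```text
t 12.275 tcp [0.4909 0.2981 0.0331] rpy [3.1409 0.0049 0.2697] open 0.0436 F [-0.35 -0.41  0.13]
[0.5799 0.3216 0.009 ]
[0.5475 0.3126 0.0089]
```

View pics/w8.png

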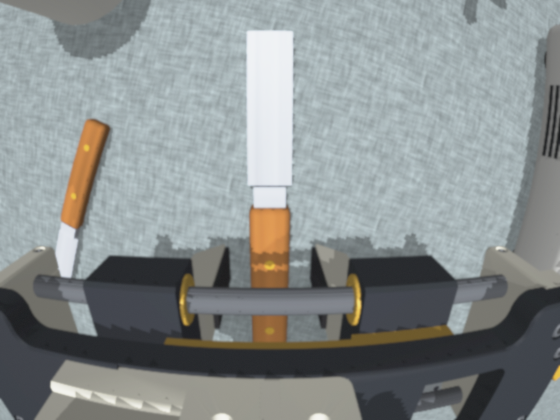

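```bash
python3 -c "
from h import *
print(delta([.4927,.2983,.035,.27],[.5097,.0142,.15,.188]))"
```

```text
{'tx': np.float64(-0.0594), 'ty': np.float64(0.2783), 'tz': np.float64(-0.115), 'yaw': 0.082}
```

Call:
{"name": "apply_moves", "arguments": {"plan": [{"tx": 0, "ty": 0, "tz": -0.05, "yaw": 0, "grip": -0.05}, {"tx": 0, "ty": 0.01, "tz": -0.11, "yaw": 0, "grip": -0.05}, {"tx": -0.01, "ty": 0.06, "tz": -0.115, "yaw": 0.02, "grip": -0.05}, {"tx": -0.02, "ty": 0.11, "tz": -0.115, "yaw": 0.04, "grip": -0.05}, {"tx": -0.04, "ty": 0.16, "tz": -0.115, "yaw": 0.06, "grip": -0.05}, {"tx": -0.05, "ty": 0.215, "tz": -0.115, "yaw": 0.08, "grip": -0.05}, {"tx": -0.059, "ty": 0.265, "tz": -0.115, "yaw": 0.082, "grip": -0.05}, {"tx": -0.059, "ty": 0.278, "tz": -0.115, "yaw": 0.082, "grip": -0.05}]}}

```text
time: 13.32
tool_pos: [0.51, 0.0125, 0.15]
tool_rot: [3.141, -0.001, 0.184]
contact_force: [-0.5, 0.9, 0.9]
opening: 0.0433
```

Call:
{"name": "apply_moves", "arguments": {"plan": [{"tx": 0, "ty": 0, "tz": 0, "yaw": 0, "grip": -0.05}]}}

```text
time: 13.45
tool_pos: [0.51, 0.0148, 0.1498]
tool_rot: [-3.141, -0.0, 0.186]
contact_force: [0.8, 0.3, -0.1]
opening: 0.0434
```

```bash
python3 - <<'E'
from h import *
k,p,d=wrist('w9')
for o in robot.tip_of('outlet','wrist'): print(o, fatz(k,o['pixel'],.103))
print(fproj(k,[.5853,.0286,.103]))
for o in robot.tip_of('flap_lip','wrist'): print('lip',o)
for o in robot.tip_of('flap_hinge','wrist'): print('hinge',o, fatz(k,o['pixel'],.111))
save('c9.png',cv2.resize(p[20:200,170:370],None,fx=3.3,fy=3.3,interpolation=cv2.INTER_CUBIC))
E
```

```text
t 13.45 tcp [0.51   0.0148 0.1498] rpy [-3.1413e+00 -4.0000e-04  1.8620e-01] open 0.0434 F [ 0.79  0.28 -0.06]
{'pixel': [120.9, 270.2], 'confidence': 0.95} [0.58315881 0.02809306 0.103     ]
[117.41288297 270.03717109]
hinge {'pixel': [60.8, 273.0], 'confidence': 0.77} [0.6196872  0.03329706 0.111     ]
```

View pics/w9.png

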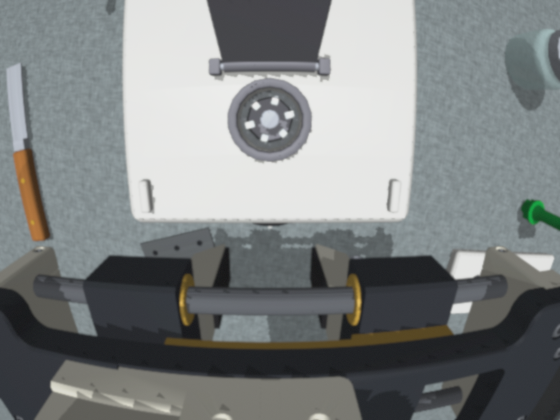

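View pics/c9.png

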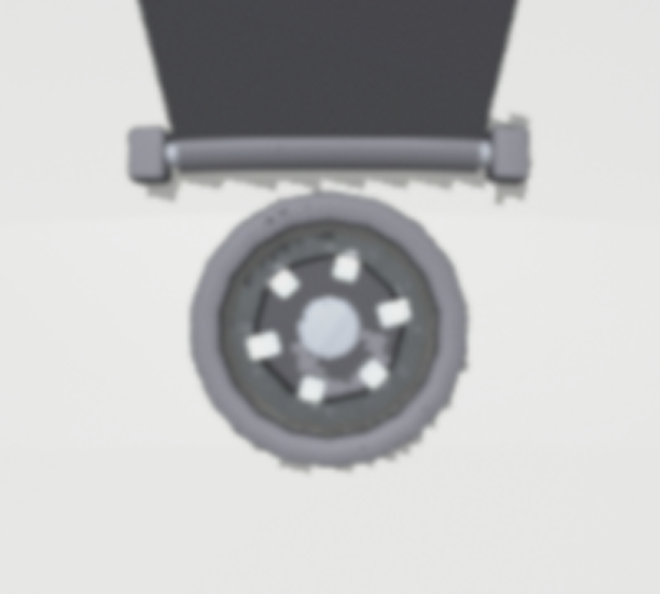

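```bash
python3 - <<'E'
from h import *
w=np.load('/tmp/w9.npz');d=w['d'];g=w['p'].astype(float).mean(-1)
# ring sampling on z=.103 plane around centre
from scipy.ndimage import map_coordinates
def samp(c,r,z=.103):
    out=[];dp=[]
    for a in range(0,360,6):
        X=[c[0]+r*np.cos(np.radians(a)),c[1]+r*np.sin(np.radians(a)),z];rc=fproj(w,X)
        out.append(map_coordinates(g,[[rc[0]],[rc[1]]],order=1)[0]);dp.append(fpt(w,d,rc)[2])
    return np.array(out),np.array(dp)
# center from collar/teeth: centroid of white blobs
m=(g>200).astype(np.uint8);sub=np.zeros_like(m);sub[95:148,243:297]=m[95:148,243:297]
n,l,st,ce=cv2.connectedComponentsWithStats(sub)
for i in range(1,n):
    if st[i,4]>5: print(st[i,4],ce[i][::-1],np.round(fatz(w,ce[i][::-1],.103),4),np.round(fpt(w,d,ce[i][::-1]),4))
c=(.5835,.0282)
for r in (.008,.012,.0135,.018):
    o,dp=samp(c,r);print(r);print(np.round(o).astype(int).tolist());print(np.round(dp*1000).astype(int).tolist())
E
```

```text
33 [100.57575758 274.42424242] [0.5962 0.0279 0.103 ] [0.5962 0.0279 0.1032]
35 [105.4        255.71428571] [0.5911 0.0387 0.103 ] [0.5911 0.0387 0.1029]
184 [118.40217391 269.1576087 ] [0.5846 0.029  0.103 ] [0.5844 0.029  0.0891]
48 [114.1875 289.    ] [0.5895 0.0174 0.103 ] [0.5895 0.0174 0.1032]
49 [124.2244898  249.44897959] [0.5788 0.0404 0.103 ] [0.5788 0.0405 0.1029]
34 [132.85294118 282.61764706] [0.5772 0.0191 0.103 ] [0.5772 0.0191 0.1028]
35 [137.51428571 264.08571429] [0.5721 0.0299 0.103 ] [0.5721 0.0299 0.103 ]
0.008
[103, 104, 105, 105, 105, 107, 107, 110, 109, 106, 105, 103, 102, 102, 102, 102, 102, 101, 101, 110, 125, 129, 124, 129, 142, 147, 147, 144, 142, 139, 127, 113, 105, 102, 102, 102, 105, 109, 118, 123, 123, 118, 122, 139, 146, 147, 140, 118, 105, 104, 103, 101, 102, 101, 101, 102, 102, 102, 103, 103]
[70, 70, 70, 70, 70, 70, 70, 70, 70, 71, 70, 70, 70, 70, 69, 70, 70, 70, 71, 71, 70, 70, 70, 70, 70, 70, 70, 70, 71, 70, 70, 70, 70, 70, 70, 70, 70, 70, 71, 87, 87, 71, 70, 70, 70, 70, 71, 70, 70, 71, 70, 70, 70, 70, 70, 70, 70, 70, 70, 70]
0.012
[234, 215, 130
[... 965 characters left out ...]
, 102, 102, 103, 103, 103, 103, 103, 103, 103, 103, 102, 102, 103, 102, 103, 103, 103, 103, 95, 88, 87, 85, 92, 72, 71, 103]
0.018
[106, 104, 91, 96, 107, 97, 97, 95, 92, 99, 102, 100, 101, 107, 105, 104, 107, 107, 105, 103, 103, 103, 104, 104, 105, 105, 106, 105, 103, 102, 103, 102, 102, 103, 101, 100, 100, 102, 102, 100, 102, 100, 101, 103, 103, 103, 104, 106, 103, 101, 101, 102, 104, 105, 105, 105, 103, 108, 107, 107]
[102, 103, 103, 103, 103, 103, 103, 103, 103, 103, 103, 103, 103, 103, 103, 104, 103, 103, 103, 102, 103, 103, 104, 91, 86, 89, 103, 103, 89, 89, 92, 95, 91, 93, 89, 91, 93, 93, 93, 91, 92, 94, 92, 92, 89, 89, 88, 90, 91, 85, 101, 103, 103, 103, 102, 103, 103, 103, 103, 103]
```

Teeth tops are the white squares, so the slots lie at 25° mod 60° in world yaw. The outlet centre is (0.5842, 0.0289). Now the stem.

```bash
python3 -c "
from h import *
print(delta([.5097,.0142,.15,.188],[.385,-.268,.18,.188]))"
```

```text
{'tx': np.float64(-0.1752), 'ty': np.float64(0.2539), 'tz': np.float64(-0.03), 'yaw': -0.0}
```

Call:
{"name": "apply_moves", "arguments": {"plan": [{"tx": -0.025, "ty": 0.03, "tz": -0.01, "yaw": 0, "grip": -0.05}, {"tx": -0.05, "ty": 0.07, "tz": -0.02, "yaw": 0, "grip": -0.05}, {"tx": -0.075, "ty": 0.11, "tz": -0.03, "yaw": 0, "grip": -0.05}, {"tx": -0.1, "ty": 0.15, "tz": -0.03, "yaw": 0, "grip": -0.05}, {"tx": -0.13, "ty": 0.19, "tz": -0.03, "yaw": 0, "grip": -0.05}, {"tx": -0.155, "ty": 0.23, "tz": -0.03, "yaw": 0, "grip": -0.05}, {"tx": -0.175, "ty": 0.254, "tz": -0.03, "yaw": 0, "grip": -0.05}, {"tx": -0.175, "ty": 0.254, "tz": -0.03, "yaw": 0, "grip": -0.05}]}}

```text
time: 14.65
tool_pos: [0.385, -0.2677, 0.1797]
tool_rot: [3.142, -0.0, 0.186]
contact_force: [0.4, 0.4, 0.1]
opening: 0.0436
```

```bash
python3 - <<'E'
from h import *
k,p,d=wrist('w10')
for o in robot.tip_of('stem','wrist'): print(o, fatz(k,o['pixel'],.008))
for o in robot.outline_of('stem','wrist'):
    print(o['pixel'],o['confidence'],o['region'].sum())
    m=o['region'];rc=np.argwhere(m);P=np.array([fpt(k,d,(min(max(r,1),418),min(max(c,1),558))) for r,c in rc])
    q=P[(P[:,2]>.118)&(P[:,2]<.128)]
    if len(q)>20: print(len(q),np.median(q[:,2]),cv2.minAreaRect((q[:,:2]*1000).astype(np.float32)))
save('c10.png',cv2.resize(p[20:240,170:400],None,fx=2.6,fy=2.6,interpolation=cv2.INTER_CUBIC))
E
```

```text
t 14.65 tcp [ 0.385  -0.2677  0.1797] rpy [ 3.1415e+00 -1.0000e-04  1.8620e-01] open 0.0436 F [0.36 0.44 0.14]
{'pixel': [122.5, 268.9], 'confidence': 0.96} [ 0.45352041 -0.25414429  0.008     ]
{'pixel': [34.7, 330.8], 'confidence': 0.76} [ 0.5561942  -0.29819933  0.008     ]
[17.7, 344.6] 0.94 1647
[125.2, 266.1] 0.64 1085
828 0.12185445660883955 ((453.83856201171875, -251.7418975830078), (33.07392120361328, 12.238120079040527), 31.107009887695312)
```

View pics/w10.png

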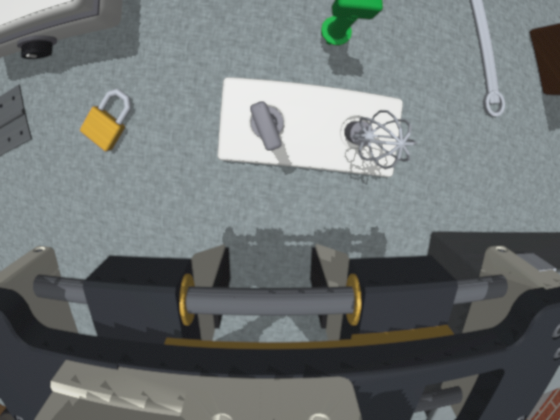

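```bash
python3 -c "
from h import *
print(delta([.385,-.268,.18,.188],[.4538,-.2517,.095,.543]))"
```

```text
{'tx': np.float64(0.0706), 'ty': np.float64(-0.0032), 'tz': np.float64(0.085), 'yaw': -0.355}
```

Call:
{"name": "apply_moves", "arguments": {"plan": [{"tx": 0.03, "ty": -0.001, "tz": 0, "yaw": -0.17, "grip": -0.05}, {"tx": 0.06, "ty": -0.003, "tz": 0, "yaw": -0.3, "grip": -0.05}, {"tx": 0.0706, "ty": -0.0032, "tz": 0, "yaw": -0.355, "grip": -0.05}, {"tx": 0.0706, "ty": -0.0032, "tz": 0, "yaw": -0.355, "grip": -0.05}]}}

```text
time: 15.3
tool_pos: [0.455, -0.2491, 0.1795]
tool_rot: [-3.141, -0.0, 0.545]
contact_force: [-0.4, -0.6, 0.2]
opening: 0.0435
```

```bash
python3 - <<'E'
from h import *
k,p,d=wrist('w11')
p,d=robot.read_camera('top');save('t11.png',cv2.resize(p[160:260,320:440],None,fx=5,fy=5,interpolation=cv2.INTER_CUBIC))
E
```

```text
t 15.3 tcp [ 0.455  -0.2491  0.1795] rpy [-3.1412e+00 -1.0000e-04  5.4550e-01] open 0.0435 F [-0.42 -0.59  0.22]
```

View pics/w11.png

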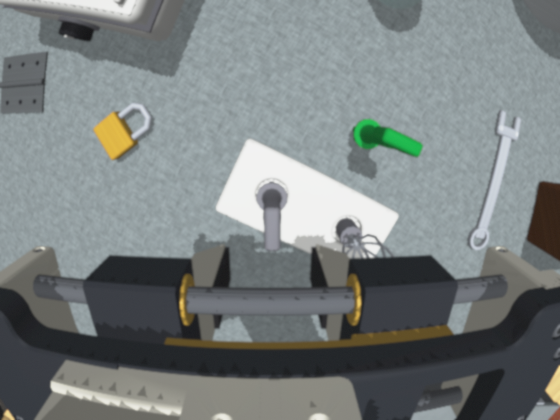

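Call:
{"name": "apply_moves", "arguments": {"plan": [{"tx": 0, "ty": 0, "tz": 0.03, "yaw": 0, "grip": -0.05}, {"tx": 0, "ty": 0, "tz": 0.06, "yaw": 0, "grip": -0.05}, {"tx": 0, "ty": 0, "tz": 0.08, "yaw": 0, "grip": -0.05}, {"tx": 0, "ty": 0, "tz": 0.085, "yaw": 0, "grip": -0.05}, {"tx": 0, "ty": 0, "tz": 0.085, "yaw": 0, "grip": -0.5}, {"tx": 0, "ty": 0, "tz": 0.085, "yaw": 0, "grip": -0.8}, {"tx": 0, "ty": 0, "tz": 0.085, "yaw": 0, "grip": -1}, {"tx": 0, "ty": 0, "tz": 0.085, "yaw": 0, "grip": -1}], "force": 40}}

```text
time: 16.4
tool_pos: [0.4543, -0.251, 0.0952]
tool_rot: [3.141, -0.0, 0.543]
contact_force: [0.1, -0.2, 1.7]
opening: 0.0117
```

```bash
python3 -c "
from h import *
print(delta([.4538,-.2517,.095,.543],[.5842,.0289,.225,.436]))"
```

```text
{'tx': np.float64(0.2566), 'ty': np.float64(-0.1729), 'tz': np.float64(-0.13), 'yaw': 0.107}
```

Call:
{"name": "apply_moves", "arguments": {"plan": [{"tx": 0, "ty": 0, "tz": -0.03, "yaw": 0, "grip": -1}, {"tx": 0, "ty": 0, "tz": -0.08, "yaw": 0, "grip": -1}, {"tx": 0.01, "ty": -0.007, "tz": -0.13, "yaw": 0, "grip": -1}, {"tx": 0.05, "ty": -0.034, "tz": -0.135, "yaw": 0.02, "grip": -1}, {"tx": 0.1, "ty": -0.067, "tz": -0.135, "yaw": 0.04, "grip": -1}, {"tx": 0.15, "ty": -0.101, "tz": -0.135, "yaw": 0.06, "grip": -1}, {"tx": 0.2, "ty": -0.135, "tz": -0.135, "yaw": 0.09, "grip": -1}, {"tx": 0.24, "ty": -0.162, "tz": -0.135, "yaw": 0.107, "grip": -1}]}}

```text
time: 17.4
tool_pos: [0.5763, 0.0143, 0.2297]
tool_rot: [-3.141, -0.0, 0.436]
contact_force: [0.3, -1.1, -0.6]
opening: 0.012
```

Call:
{"name": "apply_moves", "arguments": {"plan": [{"tx": 0.01, "ty": -0.007, "tz": 0, "yaw": 0, "grip": -1}, {"tx": 0.0183, "ty": -0.0091, "tz": 0.005, "yaw": 0, "grip": -1}, {"tx": 0.0183, "ty": -0.0091, "tz": 0.005, "yaw": 0, "grip": -1}]}}

```text
time: 17.77
tool_pos: [0.5883, 0.027, 0.2239]
tool_rot: [-3.141, 0.001, 0.435]
contact_force: [-0.1, 0.1, -0.7]
opening: 0.0118
```

```bash
python3 - <<'E'
from h import *
k,p,d=wrist('w12')
ct=robot.get_calibration('top');cs=robot.get_calibration('scene')
pt,dt=robot.read_camera('top');ps,ds=robot.read_camera('scene')
np.savez('/tmp/f12.npz',pt=pt,dt=dt,ps=ps,ds=ds)
save('t12.png',cv2.resize(pt[110:210,210:320],None,fx=5.5,fy=5.5,interpolation=cv2.INTER_CUBIC))
save('s12.png',cv2.resize(ps[150:270,260:400],None,fx=5,fy=5,interpolation=cv2.INTER_CUBIC))
E
```

```text
t 17.775 tcp [0.5883 0.027  0.2239] rpy [-3.1411e+00  1.4000e-03  4.3500e-01] open 0.0118 F [-0.09  0.07 -0.73]
```

View pics/w12.png

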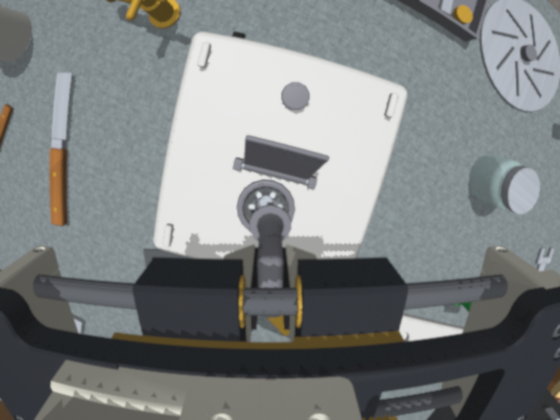

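View pics/s12.png

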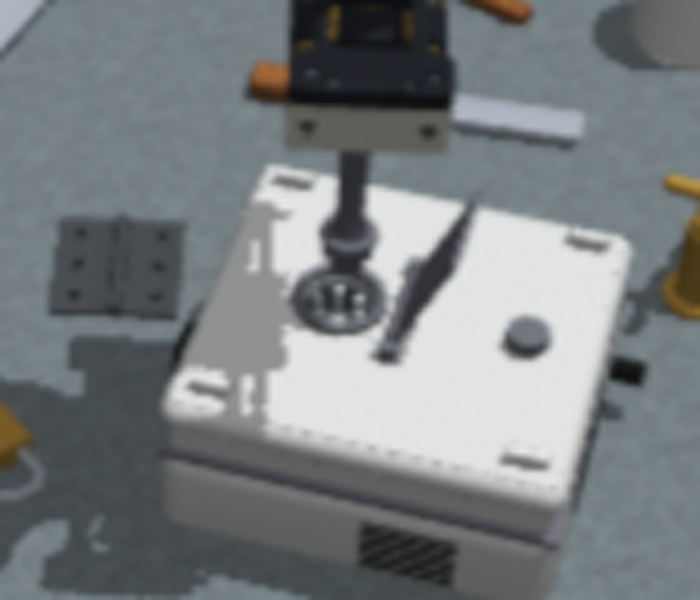

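```bash
python3 - <<'E'
from h import *
c=fwd([.4538,-.2517,.095,.543],.24,-.162,-.135,.107);c=fwd(c,.0183,-.0091,.005);print('cmd',np.round(c,4),delta(c,[.5842,.0289,.225,.436]))
w=np.load('/tmp/w12.npz');d=w['d']
P=np.array([[*fpt(w,d,(r,cc)),r,cc] for r in range(170,262) for cc in range(230,312)])
for lo in np.arange(.130,.19,.004):
    q=P[(P[:,2]>lo)&(P[:,2]<lo+.004)];print(round(lo,3),len(q),np.round(np.median(q,0)[:3],4) if len(q) else '')
save('c12.png',cv2.resize(w['p'][160:270,215:325],None,fx=5.4,fy=5.4,interpolation=cv2.INTER_CUBIC))
f=np.load('/tmp/f12.npz')
for n,dd in [('scene',f['ds']),('top',f['dt'])]:
    C=cloud(robot.get_calibration(n),dd);m=(np.abs(C[...,0]-.585)<.03)&(np.abs(C[...,1]-.028)<.03)
    for lo,hi in [(.13,.142),(.142,.157),(.157,.164),(.166,.19)]:
        q=C[m&(C[...,2]>lo)&(C[...,2]<hi)];print(n,lo,len(q),np.round(q.mean(0),4) if len(q) else '',np.round([q.min(0),q.max(0)],4).tolist() if len(q) else '')
E
```

```text
cmd [0.5883 0.027  0.225  0.436 ] {'tx': np.float64(-0.0029), 'ty': np.float64(-0.0035), 'tz': np.float64(-0.0), 'yaw': -0.0}
0.13 28 [0.6287 0.0184 0.1317]
0.134 26 [0.6307 0.0174 0.1357]
0.138 17 [0.6325 0.0172 0.1398]
0.142 14 [0.6001 0.0202 0.1442]
0.146 9 [0.5998 0.0325 0.1479]
0.15 0 
0.154 2 [0.5983 0.031  0.1571]
0.158 666 [0.5941 0.0311 0.1608]
0.162 96 [0.5947 0.0304 0.1641]
0.166 101 [0.5947 0.0291 0.1682]
0.17 76 [0.5942 0.0294 0.1719]
0.174 42 [0.5941 0.0292 0.1758]
0.178 50 [0.5941 0.0292 0.1803]
0.182 44 [0.5941 0.0292 0.1842]
0.186 45 [0.5939 0.0292 0.1883]
scene 0.13 3 [0.5901 0.0197 0.1395] [[0.5887, 0.0187, 0.139], [0.5919, 0.0205, 0.1405]]
scene 0.142 28 [0.5903 0.0184 0.1488] [[0.5776, 0.0099, 0.1425], [0.5991, 0.03, 0.1567]]
scene 0.157 49 [0.5892 0.0211 0.1615] [[0.5721, 0.0093, 0.1585], [0.6028, 0.0389, 0.164]]
scene 0.166 47 [0.5895 0.0215 0.1768] [[0.5805, 0.0165, 0.167], [0.5954, 0.03, 0.1896]]
top 0.13 0  
top 0.142 1 [0.5761 0.0211 0.1444] [[0.5761, 0.0211, 0.1444], [0.5761, 0.0211, 0.1444]]
top 0.157 26 [0.5803 0.0193 0.1613] [[0.5724, 0.0114, 0.1586], [0.5912, 0.0307, 0.164]]
top 0.166 2 [0.5824 0.0209 0.1691] [[0.5817, 0.0209, 0.1668], [0.5832, 0.0209, 0.1713]]
```

View pics/c12.png

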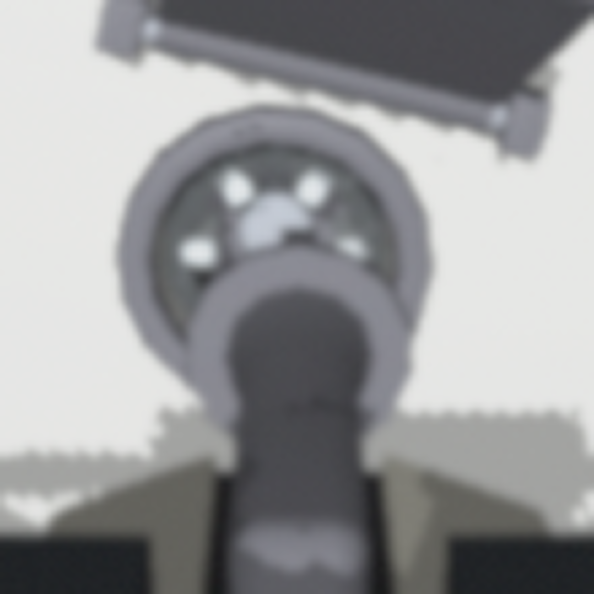

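```bash
cat > ff.py <<'E'
from h import *
from scipy.optimize import least_squares
def flange(w,d,z,rr=(150,265),cc=(215,330),tol=.0025):
    m=np.zeros(d.shape,np.uint8)
    for r in range(*rr):
        for c in range(*cc):
            if abs(fpt(w,d,(r,c))[2]-z)<tol: m[r,c]=1
    cn=max(cv2.findContours(m,0,cv2.CHAIN_APPROX_NONE)[0],key=len)[:,0,::-1].astype(float)
    X=np.array([fatz(w,p,z)[:2] for p in cn]);c0=X.mean(0)
    f=lambda q:(np.hypot(X[:,0]-q[0],X[:,1]-q[1])-.0152)
    s=least_squares(f,c0+[-.005,-.003],loss='cauchy',f_scale=.0004);return s.x,np.sum(np.abs(s.fun)<.0007),len(X)
def teeth(w,g,box,z=.103):
    sub=np.zeros(g.shape,np.uint8);a,b,c,d_=box;sub[a:b,c:d_]=g[a:b,c:d_]>200
    n,l,st,ce=cv2.connectedComponentsWithStats(sub);return [(st[i,4],*np.round(ce[i][::-1],1),*np.round(fatz(w,ce[i][::-1],z)[:2],4)) for i in range(1,n) if st[i,4]>5]
E
python3 - <<'E'
from ff import *
w=np.load('/tmp/w12.npz');d=w['d'];print(flange(w,d,.1608))
for t in teeth(w,w['p'].astype(float).mean(-1),(185,215,242,290)): print(t)
E
```

```text
(array([0.5886072 , 0.02644489]), np.int64(95), 159)
(np.int32(13), np.float64(186.2), np.float64(243.3), np.float64(0.5926), np.float64(0.0543))
(np.int32(15), np.float64(186.3), np.float64(287.7), np.float64(0.6089), np.float64(0.0188))
(np.int32(15), np.float64(194.6), np.float64(258.4), np.float64(0.5912), np.float64(0.039))
(np.int32(13), np.float64(194.6), np.float64(272.4), np.float64(0.5964), np.float64(0.0278))
(np.int32(20), np.float64(200.2), np.float64(264.7), np.float64(0.5889), np.float64(0.0318))
(np.int32(13), np.float64(206.0), np.float64(251.3), np.float64(0.5789), np.float64(0.0404))
```

Call:
{"name": "apply_moves", "arguments": {"plan": [{"tx": -0.003, "ty": -0.0038, "tz": 0.008, "yaw": 0, "grip": -1}, {"tx": -0.003, "ty": -0.0038, "tz": 0.02, "yaw": 0, "grip": -1}, {"tx": -0.003, "ty": -0.0038, "tz": 0.028, "yaw": 0, "grip": -1}, {"tx": -0.003, "ty": -0.0038, "tz": 0.028, "yaw": 0, "grip": -1}]}}

```text
time: 18.42
tool_pos: [0.5837, 0.0301, 0.1956]
tool_rot: [-3.141, 0.002, 0.436]
contact_force: [-0.3, 0.8, -0.4]
opening: 0.0119
```

```bash
python3 - <<'E'
from ff import *
k,p,d=wrist('w13')
print(flange(k,d,.1328))
save('c13.png',cv2.resize(p[150:270,205:335],None,fx=5,fy=5,interpolation=cv2.INTER_CUBIC))
E
```

```text
t 18.425 tcp [0.5837 0.0301 0.1956] rpy [-3.1406e+00  1.7000e-03  4.3580e-01] open 0.0119 F [-0.27  0.8  -0.41]
(array([0.58391155, 0.02954273]), np.int64(95), 159)
```

View pics/c13.png

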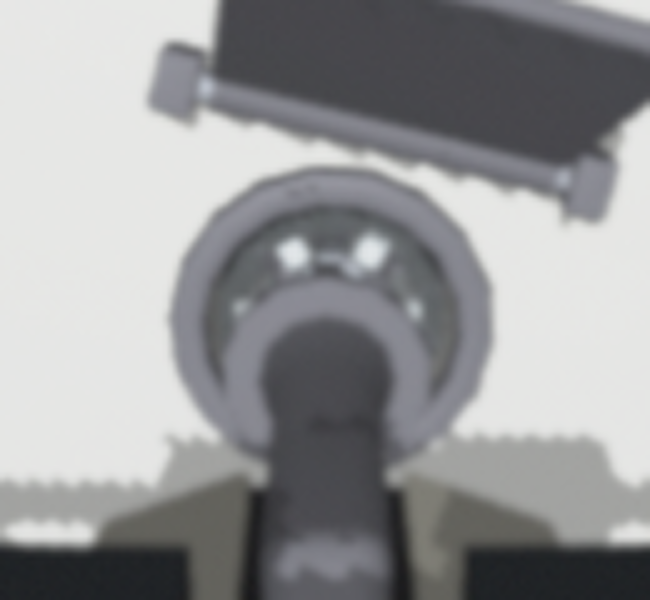

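Call:
{"name": "apply_moves", "arguments": {"plan": [{"tx": 0, "ty": 0, "tz": 0.005, "yaw": 0, "grip": -1}, {"tx": 0, "ty": 0, "tz": 0.009, "yaw": 0, "grip": -1}, {"tx": 0, "ty": 0, "tz": 0.011, "yaw": 0, "grip": -1}, {"tx": 0, "ty": 0, "tz": 0.011, "yaw": 0, "grip": -1}]}}

```text
time: 18.98
tool_pos: [0.5842, 0.0301, 0.1856]
tool_rot: [-3.141, 0.0, 0.436]
contact_force: [0.3, -0.2, -1.0]
opening: 0.0117
```

Call:
{"name": "apply_moves", "arguments": {"plan": [{"tx": 0, "ty": 0, "tz": 0.0015, "yaw": 0, "grip": -1}, {"tx": 0, "ty": 0, "tz": 0.0025, "yaw": 0, "grip": -1}, {"tx": 0, "ty": 0, "tz": 0.003, "yaw": 0, "grip": -1}]}}

```text
time: 19.35
tool_pos: [0.5842, 0.0301, 0.1827]
tool_rot: [-3.141, -0.0, 0.436]
contact_force: [0.5, 0.2, -1.3]
opening: 0.0118
```

Call:
{"name": "apply_moves", "arguments": {"plan": [{"tx": 0, "ty": 0, "tz": 0.0015, "yaw": 0, "grip": -1}, {"tx": 0, "ty": 0, "tz": 0.003, "yaw": 0, "grip": -1}, {"tx": 0, "ty": 0, "tz": 0.0045, "yaw": 0, "grip": -1}, {"tx": 0, "ty": 0, "tz": 0.006, "yaw": 0, "grip": -1}, {"tx": 0, "ty": 0, "tz": 0.007, "yaw": 0, "grip": -1}]}}

```text
time: 19.98
tool_pos: [0.5844, 0.0301, 0.1761]
tool_rot: [3.141, -0.001, 0.436]
contact_force: [-1.0, -0.9, 4.1]
opening: 0.0117
```

Call:
{"name": "apply_moves", "arguments": {"plan": [{"tx": 0, "ty": 0, "tz": 0.0015, "yaw": 0, "grip": -1}, {"tx": 0, "ty": 0, "tz": 0.003, "yaw": 0, "grip": -1}, {"tx": 0, "ty": 0, "tz": 0.0045, "yaw": 0, "grip": -1}, {"tx": 0, "ty": 0, "tz": 0.005, "yaw": 0, "grip": -1}, {"tx": 0, "ty": 0, "tz": 0.005, "yaw": 0, "grip": -1}], "force": 55}}

```text
time: 20.6
tool_pos: [0.5844, 0.0301, 0.1714]
tool_rot: [3.141, -0.001, 0.436]
contact_force: [-2.8, 1.1, 5.8]
opening: 0.0115
```

Call:
{"name": "apply_moves", "arguments": {"plan": [{"tx": 0, "ty": 0, "tz": 0.0005, "yaw": 0, "grip": -1}, {"tx": 0, "ty": 0, "tz": 0.001, "yaw": 0, "grip": -1}, {"tx": 0, "ty": 0, "tz": 0.001, "yaw": 0, "grip": -1}]}}

```text
time: 20.98
tool_pos: [0.5844, 0.0301, 0.1705]
tool_rot: [3.141, -0.001, 0.436]
contact_force: [-2.2, 0.0, 6.3]
opening: 0.0116
```

```bash
python3 - <<'E'
from ff import *
k,p,d=wrist('w14')
save('c14.png',cv2.resize(p[150:270,205:335],None,fx=5,fy=5,interpolation=cv2.INTER_CUBIC))
zs=[fpt(k,d,(r,c))[2] for r in range(190,260) for c in range(235,305)];zs=np.array(zs)
h=np.histogram(zs,bins=np.arange(.098,.125,.0005));print([(round(b,4),n) for n,b in zip(*h) if n>20])
E
```

```text
t 20.975 tcp [0.5844 0.0301 0.1705] rpy [ 3.1411e+00 -1.0000e-03  4.3580e-01] open 0.0116 F [-2.18  0.    6.28]
[(np.float64(0.1025), np.int64(129)), (np.float64(0.103), np.int64(230)), (np.float64(0.1035), np.int64(87)), (np.float64(0.104), np.int64(29)), (np.float64(0.1045), np.int64(145)), (np.float64(0.105), np.int64(345)), (np.float64(0.1055), np.int64(148)), (np.float64(0.106), np.int64(65)), (np.float64(0.1065), np.int64(125)), (np.float64(0.107), np.int64(306)), (np.float64(0.1075), np.int64(187)), (np.float64(0.108), np.int64(54)), (np.float64(0.1085), np.int64(46)), (np.float64(0.109), np.int64(51)), (np.float64(0.1095), np.int64(86)), (np.float64(0.11), np.int64(162)), (np.float64(0.1105), np.int64(400)), (np.float64(0.111), np.int64(402)), (np.float64(0.1115), np.int64(87)), (np.float64(0.1135), np.int64(25)), (np.float64(0.1145), np.int64(27)), (np.float64(0.115), np.int64(27))]
```

View pics/c14.png

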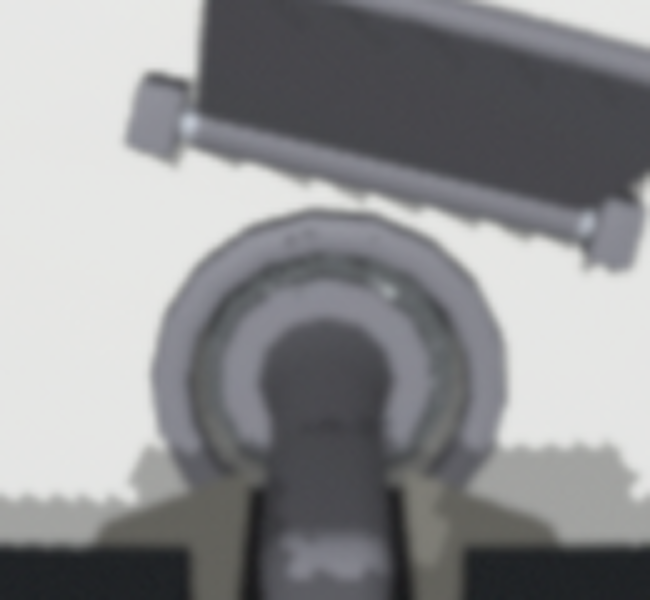

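Call:
{"name": "apply_moves", "arguments": {"plan": [{"tx": -0.0003, "ty": -0.0001, "tz": 0.0005, "yaw": 0, "grip": -1}, {"tx": -0.0003, "ty": -0.0001, "tz": 0.001, "yaw": 0, "grip": -1}, {"tx": -0.0003, "ty": -0.0001, "tz": 0.001, "yaw": 0, "grip": -1}]}}

```text
time: 21.4
tool_pos: [0.5844, 0.0301, 0.1702]
tool_rot: [3.141, -0.002, 0.436]
contact_force: [-2.7, 0.7, 10.9]
opening: 0.0117
```

Call:
{"name": "apply_moves", "arguments": {"plan": [{"tx": 0, "ty": 0, "tz": 0.0005, "yaw": 0, "grip": -1}, {"tx": 0, "ty": 0, "tz": 0.001, "yaw": 0, "grip": -1}, {"tx": 0, "ty": 0, "tz": 0.001, "yaw": 0, "grip": -1}]}}

```text
time: 21.78
tool_pos: [0.5844, 0.0301, 0.1702]
tool_rot: [3.14, -0.003, 0.436]
contact_force: [-4.9, 0.9, 15.7]
opening: 0.012
```

```bash
python3 - <<'E'
from ff import *
k,p,d=wrist('w15')
zs=np.array([[fpt(k,d,(r,c))[2],r,c] for r in range(190,260) for c in range(235,305)])
h=np.histogram(zs[:,0],bins=np.arange(.101,.113,.0005));print([(round(float(b),4),int(n)) for n,b in zip(*h) if n>20])
f=zs[(zs[:,0]>.106)&(zs[:,0]<.1084)];print(len(f),np.median(f,0),'left/right',np.median(f[f[:,2]<255,0]),np.median(f[f[:,2]>285,0]))
print(robot.observe()['torque'])
ps,ds=robot.read_camera('scene');save('s15.png',cv2.resize(ps[130:290,230:430],None,fx=4,fy=3.75,interpolation=cv2.INTER_CUBIC))
pt,dt=robot.read_camera('top');save('t15.png',pt)
# flap angle from scene+top depth
for n,dd in [('scene',ds),('top',dt)]:
    C=cloud(robot.get_calibration(n),dd);u=np.array([.9824,.1869]);v=np.array([-.1869,.9824]);r=C[...,:2]-[.6166,.0351]
    a=r@u;b=r@v;m=(np.abs(b)<.022)&(a>-.005)&(a<.04)&(C[...,2]>.125)&(C[...,2]<.176);
    if m.sum()>5:
        q=np.polyfit(C[...,2][m],a[m],1);print(n,m.sum(),'flap deg',90+np.degrees(np.arctan(q[0])))
E
```

```text
t 21.775 tcp [0.5844 0.0301 0.1702] rpy [ 3.1402e+00 -2.7000e-03  4.3590e-01] open 0.012 F [-4.86  0.89 15.71]
[(0.102, 25), (0.1025, 127), (0.103, 192), (0.1035, 101), (0.104, 38), (0.1045, 128), (0.105, 388), (0.1055, 137), (0.106, 85), (0.1065, 216), (0.107, 321), (0.1075, 76), (0.108, 41), (0.1085, 38), (0.109, 63), (0.1095, 84), (0.11, 139), (0.1105, 432), (0.111, 406), (0.1115, 74)]
729 [1.07078679e-01 2.18000000e+02 2.70000000e+02] left/right 0.1070178924410854 0.10693742544447467
[ 0.00521873  1.2250214  -0.03211636]
scene 72 flap deg 114.38523636650315
```

View pics/s15.png

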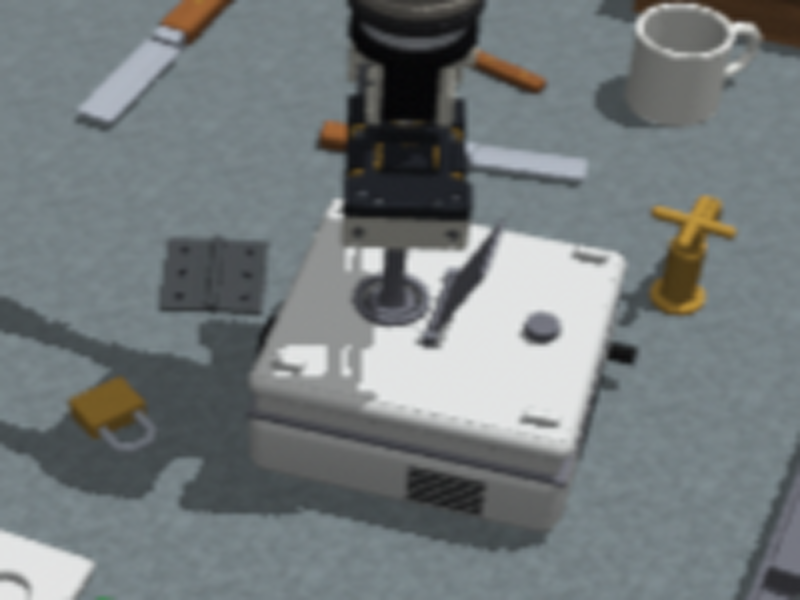

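View pics/t15.png

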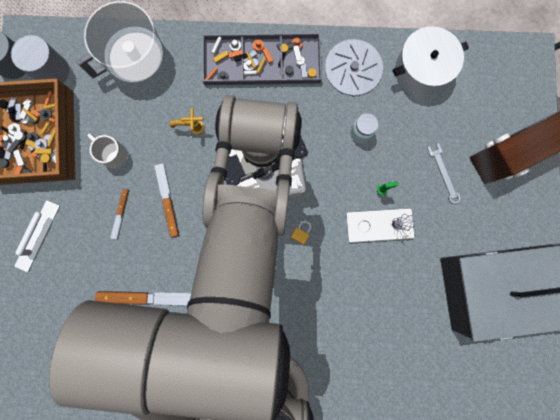

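Call:
{"name": "apply_moves", "arguments": {"plan": [{"tx": 0, "ty": 0, "tz": 0, "yaw": 0, "grip": -1}, {"tx": 0, "ty": 0, "tz": 0, "yaw": 0, "grip": -1}, {"tx": 0, "ty": 0, "tz": 0, "yaw": 0, "grip": -1}, {"tx": 0, "ty": 0, "tz": 0, "yaw": 0, "grip": -1}, {"tx": 0, "ty": 0, "tz": 0, "yaw": 0, "grip": -1}, {"tx": 0, "ty": 0, "tz": 0, "yaw": 0, "grip": -1}, {"tx": 0, "ty": 0, "tz": 0, "yaw": 0, "grip": -1}, {"tx": 0, "ty": 0, "tz": 0, "yaw": 0, "grip": -1}]}}

```text
time: 22.92
tool_pos: [0.5845, 0.0301, 0.1702]
tool_rot: [3.14, -0.003, 0.436]
contact_force: [-4.1, 0.7, 14.6]
opening: 0.0117
```

```bash
python3 - <<'E'
from ff import *
k,p,d=wrist('w16')
zs=np.array([fpt(k,d,(r,c))[2] for r in range(190,260) for c in range(235,305)])
f=zs[(zs>.106)&(zs<.1084)];print(len(f),np.median(f))
E
```

```text
t 22.925 tcp [0.5845 0.0301 0.1702] rpy [ 3.1402e+00 -2.8000e-03  4.3590e-01] open 0.0117 F [-4.09  0.73 14.64]
737 0.10711476324207087
```

Stable and seated, so I'm handing in.

```bash
python3 -c "
from cell import robot
print(robot.hand_in())"
```

```text
the job is handed in; nothing more can be done
None
```

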